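# Zero the run-out gauge and load the next spindle

## Robot

A 6-joint arm with a two-finger parallel gripper is mounted at the origin on the work surface. World frame = base frame: x ahead of the robot, y to its left, z up, the work surface at z = 0. Lengths are in m, angles in rad, forces in N, time in s.
With the tool pointing down it reaches from about 0.35 to 0.85 m from the base axis. Payload 8.1 kg.
Tool frame: the origin (TCP) lies on the centre line of the jaws, within the pads' length; the fingertips stand 19 mm ahead of it and the grasp point (between the pads) is the TCP (robot.tips_ahead is the distance from the TCP to the fingertips, in m); y points along the fingers, z is the direction in which the jaws open and shut, and the axes are right-handed (so a half turn about y gives the same grasp; the last joint's range is limited). The gripper opens to 93 mm and grips with 3 to 60 N. Pads are 15 mm wide; open, the fingers measure 128 mm over their backs; the gripper's body (75 mm by 188 mm) begins 65 mm behind the grasp point.
Start: joints at [-1.33, 0.13, 1.488, -0, 1.523, -0.085], TCP at [0.192, -0.568, 0.238] pointing down, gripper open.
Joint ranges: [-2.96, 2.96], [-0.89, 2.26], [0.02, 2.5], [-1.34, 4.48], [0, 2.73], [-2.66, 2.66]. Speed limits (rad/s): [2.39, 2.39, 2.79, 3.14, 3.14, 3.14].

## Interface

Orientations are given as a rotation vector (axis times angle).
In Python, from plant import robot, imaging, models gives the robot as it stands.
- The arm moves only by the tool carry_out, never from a script. Its argument "motion" is one flat list of numbers, 7 for each row, row after row: the shift along the tool's x, y, z in m, then the turn, a rotation vector about the tool's x, y, z in degrees, then the opening, from -1 (shut) to 1 (fully open). A call has exactly 5 rows; each row shifts and turns the pose as measured when the row begins, along the tool's axes as they then stand; what a row does not reach is not made up. A row lasts 1/10 s, in which the tool goes at most 50 mm and 8.59 degrees, less where a joint would pass 70% of its speed; a pose out of reach is approached as far as the arm can. A call is refused whole if a number of a shift passes 0.05 or a number of a turn 8.59, either way. A call with a gripper value outside its range is refused whole. The fingers move at their own pace and stop on an object; "squeeze" is the grip in N (left out, the last holds). Time passes only in rows, so rows that do not move let the fingers close, or fill a call up. It gives the time, the measured TCP pose, the force and the opening at its end, in the units of the state.
- robot.read_state(): the state, without advancing time (a new reading comes with each control period).
- imaging.read_camera(name): name is "side" or "top"; returns the picture (480x640x3 uint8, blue, green, red); there is no depth.
- imaging.camera_model(name): a dict with "K" (3x3 intrinsics, pixels), "position" and "orientation" of the camera in the world. Camera axes: x right, y down, z forward; pixel columns grow to the right and rows downward; lengths in m; the calibration is good to about 2 mm. A picture is of the moment at which its call begins. camera_model takes no time and is no camera call.
- robot.close_job(): hands the job in, once; it reports no verdict.
Trained networks look in the newest picture that a camera, given by its name, has taken for a name from the list of things; names that differ only in an ending like _2 or _b are one class to them, and where a whole thing is asked for, a point or a joint stands for the part that bears it (a point fixed in the world has none). Each returns a list of dicts, best first, with "confidence" (0 to 1); they miss things now and then, are a little off and sometimes report something else, mostly with a low value. They report only what shows in the picture. A call takes as long as a camera call.
- models.outline_of(camera, thing): "pixels" (480x640 bool, what is visible of it) and "pixel" ([column, row] in pixels, amid what is visible of it).
The state is a dict: "t": time; "q": joint angles; "dq": joint speeds; "joint_torque": joint torques, N m; "tool_pos": TCP position; "orientation": TCP orientation; "force": force on the tool from outside, world axes, zero at the start; "wrist_torque": the same for the moment, N m; "opening": finger opening in m.
Only numpy, scipy, OpenCV 4.12 (cv2) and the standard library are available. Lean on these libraries where they do the work, as an engineer would, in place of code of your own. Each camera call takes 0.05 s, during which the arm holds its last target.

## Task

Get the run-out gauge ready for its next check: first turn the black knob on its dial anticlockwise (seen from above) until the red peak pointer is fully back at the zero stop, the red mark. Then take the pale spindle from the blue wooden rack and lay it gently, not dropped, across the gauge's two metal vees so that its plain ends sit down fully in both, and let go. Leave the pointer at zero, the dark spindle in the rack and the other things on the bench where they are.

Things in the scene. Friction and masses are not known exactly. Their poses are not given: they have to be found in the camera images.
- peak_knob (a joint): angle of the gauge's reset knob with its red peak pointer (rad): 0 at the zero stop (pointer on the red mark and at the steel pin), growing clockwise seen from above, up to 2.9. It stays where it is left, light friction (0.05 N m). The start is between 1.0 and 2.4.
- knob_grip (a point): on the knob's vertical axis at grip height, 30 mm above the dial face (100 mm above the table). The knob is an upright black bar 14 mm thick (along this point's x), 44 mm long (along y), from 5 to 41 mm above the face, on a disc 42 mm across; the red pointer lies along +y. The point turns with the knob: at joint 0 its axes are parallel to the gauge's.
- gauge: fixed run-out gauge: dark base plate 260 x 210 x 12 mm, origin at the centre of its underside on the table. At local x = -70 mm a white dial housing (110 x 130 mm, top 70 mm above the table) with the round dial and knob on top; at local x = +85 mm two aluminium vees, at local y = +78 and -78 mm. The zero mark lies at local +y of the dial's centre.
- seat (a point): where the middle of a seated spindle belongs: 52 mm above the table, midway between the two vees, spindle axis along this point's y (the gauge's y). Each vee is 14 mm thick along y, opens 90 degrees upward, 42 mm wide at its mouth, top 55 mm above the table; a spindle may lie up to 9 mm off along y before a bead meets a vee. A feeler at y = +42 mm stays 23 mm below the axis.
- pale_spindle: pale maple-coloured turned spindle, 200 mm long along its y axis, origin at its middle on the axis; both ends alike. Ends (last 38 mm) 26 mm diameter; two fat beads, 40 mm diameter at most, 24 to 62 mm from the middle; between them a plain neck 26 mm in diameter and 46 mm long to grip. 0.11 kg. Starts in one of the rack's two bays, axis 52 mm above the table.
- dark_spindle: dark walnut-coloured turned spindle, 200 mm long along its y axis, origin at its middle on the axis; both ends alike. Ends (last 38 mm) 26 mm diameter; two fat beads, 40 mm diameter at most, 24 to 62 mm from the middle; between them a plain neck 26 mm in diameter and 46 mm long to grip. 0.11 kg. Lies in the rack's other bay, to be left there.
- rack: fixed wooden rack painted blue, base 210 x 200 x 12 mm, origin at the centre of its underside; two bays at local x = -55 and +55 mm, each with two wooden vees like the gauge's at local y = +78 and -78 mm.
- bowl: turned wooden bowl, 130 mm wide, 55 mm high; origin under its centre. Bystander.
- oil_bottle: amber bottle, 64 mm diameter, 150 mm high; origin under its centre. Bystander.
- wax_tin: round tin, 84 mm diameter, 50 mm high; origin under its centre. Bystander.
- mallet: hammer with a wooden handle, lying on the bench. Bystander.
- dust_brush: hand brush, lying on the bench. Bystander.
- offcut: wood offcut 90 x 60 x 45 mm; origin under its centre. Bystander.

How it is judged:
By the outcome, as a careful person would: the job done as asked, in the order asked, and still so for the second after the job is handed in, with the robot touching nothing.
It also fails if it takes over 72 s, if anything falls off the work surface, if the arm or the gripper's body presses on something with over 40 N, if the wrist force passes 120 N, or if a joint passes its speed limit or range.

## Working session

There is one attempt and no reset: what is moved stays moved. The work goes in short steps, Python scripts to look and compute and a tool call to move; the robot and the scene stay as the last step left them, time stands still between calls to the robot, and variables do not carry over. Pictures are saved under pics/ and viewed, and the job is handed in when it is done.

Besides the shell and the picture viewer there is one more tool, called after "Call:" as name(argument=value, ...) on one line, values as JSON. carry_out: Moves the arm, as the interface text tells. Its arguments: {"type":"object","properties":{"motion":{"type":"array","items":{"type":"number"}},"squeeze":{"type":"number"}},"required":["motion"]}

```bash
ls; mkdir -p pics; python3 - <<'E'
from plant import robot, imaging, models
import cv2
s=robot.read_state();print({k:s[k] for k in s})
for n in("top","side"):
    cv2.imwrite(f"pics/{n}0.png",imaging.read_camera(n));print(n,imaging.camera_model(n))
E
```

```text
pics
{'t': 0.0, 'q': array([-1.33041114e+00,  1.31174279e-01,  1.48929646e+00, -1.74232954e-05,
        1.52302044e+00, -8.53629966e-02]), 'dq': array([-0.00021923,  0.00033968, -0.0006143 ,  0.00074184, -0.00019366,
        0.00207329]), 'joint_torque': array([-3.23048507e-04, -5.59840572e+01, -4.91764891e+01,  7.68616889e-02,
        3.52990581e-02, -1.63271097e-04]), 'tool_pos': array([ 0.19191449, -0.56789451,  0.23657017]), 'orientation': array([-0.3362643 ,  2.04719555, -2.04327515]), 'force': array([0.71909549, 0.04941622, 0.11866301]), 'wrist_torque': array([-0.01944149,  0.00781671,  0.01953592]), 'opening': 0.09266833242258249}
top {'K': array([[481.1934193 ,   0.        , 319.55977378],
       [  0.        , 481.1934193 , 244.5720792 ],
       [  0.        ,   0.        ,   1.        ]]), 'position': array([0.28585217, 0.00249255, 1.34438033]), 'orientation': array([-2.13518227,  2.11621759, -0.18506148])}
side {'K': array([[448.57809118,   0.        , 320.01563826],
       [  0.        , 448.57809118, 238.50005252],
       [  0.        ,   0.        ,   1.        ]]), 'position': array([0.04204227, 1.01610604, 0.71528965]), 'orientation': array([-0.58458958,  2.4437461 , -1.45419553])}
```

View pics/top0.png

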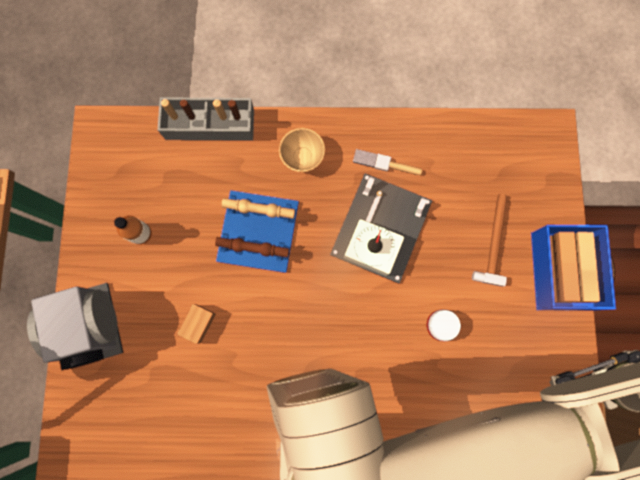

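View pics/side0.png

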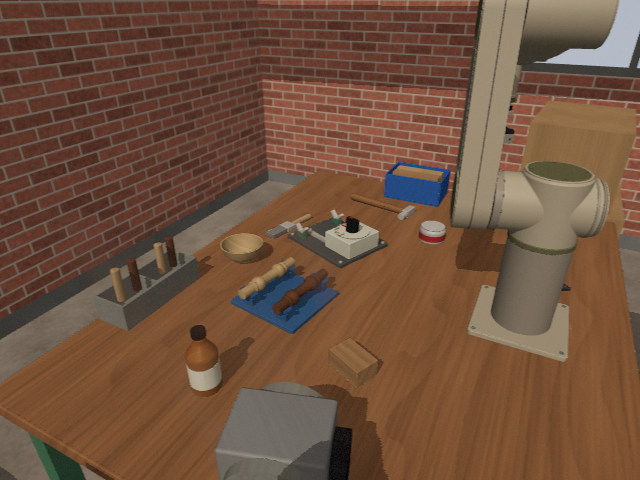

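The top view shows the gauge near (380,228) with the knob at about (375,245), the pale spindle at (258,208), and the dark spindle at (252,247). I'll measure them next.

```bash
cat > h.py <<'E'
import numpy as np, cv2
from scipy.spatial.transform import Rotation as R
from plant import robot, imaging, models
def cam(n):
    m=imaging.camera_model(n); return np.array(m["K"]),np.array(m["position"]),R.from_rotvec(m["orientation"]).as_matrix()
def ray(n,px):
    K,p,Rm=cam(n); d=Rm@np.linalg.solve(K,np.array([px[0],px[1],1.])); return p,d
def onz(n,px,z):
    p,d=ray(n,px); return p+d*(z-p[2])/d[2]
def proj(n,P):
    K,p,Rm=cam(n); c=(np.atleast_2d(P)-p)@Rm; u=c@K.T; return u[:,:2]/u[:,2:]
def crop(n,im,c,w,h,s,f):
    x,y=int(c[0]-w/2),int(c[1]-h/2)
    cv2.imwrite(f,cv2.resize(im[max(y,0):y+h,max(x,0):x+w],None,fx=s,fy=s,interpolation=cv2.INTER_CUBIC))
E
python3 - <<'E'
from h import *
im=imaging.read_camera("top"); crop("top",im,(375,230),130,110,6,"pics/g_top.png")
im2=imaging.read_camera("side"); crop("side",im2,(340,230),130,100,6,"pics/g_side.png")
crop("top",im,(258,232),110,100,6,"pics/r_top.png")
M={}
for n in("top","side"):
  for t in("gauge","peak_knob","pale_spindle","dark_spindle","rack"):
    r=models.outline_of(n,t)
    for k in r[:2]:
      ys,xs=np.nonzero(k["pixels"]); 
      rr=cv2.minAreaRect(np.c_[xs,ys].astype(np.float32))
      print(n,t,round(k["confidence"],2),np.round(k["pixel"],1),len(xs),np.round([xs.mean(),ys.mean()],1),rr)
    if r: M[n+"_"+t]=r[0]["pixels"]
np.savez("m.npz",**M)
print(robot.read_state()["t"])
E
```

```text
top gauge 0.65 [380.2 229.2] 6643 [381.1 228.1] ((381.9074401855469, 227.87228393554688), (76.29287719726562, 90.87510681152344), 23.09682273864746)
top gauge 0.45 [197.5 326.2] 884 [195.9 323.8] ((196.1000213623047, 323.8000183105469), (25.043960571289062, 35.329872131347656), 26.56505012512207)
top peak_knob 0.53 [372.5 246.9] 228 [374.9 243.6] ((377.0000305175781, 242.50003051757812), (14.849242210388184, 21.92030906677246), 45.0)
top pale_spindle 0.77 [259.4 205.3] 846 [257.7 207.7] ((257.5099792480469, 207.9299774169922), (74.2462158203125, 14.7078218460083), 8.130102157592773)
top dark_spindle 0.66 [249.4 249.9] 816 [251.  246.6] ((251.45945739746094, 246.75350952148438), (74.13704681396484, 14.298141479492188), 9.090276718139648)
top rack 0.59 [255.1 232.8] 3523 [256.8 232.6] ((256.88800048828125, 231.11599731445312), (70.83863830566406, 74.32689666748047), 10.304845809936523)
side gauge 0.93 [340.4 237.4] 3065 [339.4 239.1] ((338.638427734375, 237.50770568847656), (89.67710876464844, 50.8542366027832), 29.744882583618164)
side peak_knob 0.6 [351.8 226.8] 201 [352.2 224.5] ((352.3013916015625, 224.86302185058594), (15.449432373046875, 14.981266975402832), 20.556045532226562)
side peak_knob 0.27 [434.  228.4] 506 [432.6 232. ] ((432.5, 232.0), (22.0, 25.0), 90.0)
side pale_spindle 0.84 [263.4 275.7] 714 [266.5 277.7] ((266.85906982421875, 277.2986755371094), (14.090788841247559, 65.45663452148438), 55.00798034667969)
side dark_spindle 0.86 [298.4 289.9] 737 [300.1 290.8] ((300.37005615234375, 290.84222412109375), (14.485044479370117, 66.34059143066406), 50.52753829956055)
side dark_spindle 0.19 [388.7 205.5] 550 [385.9 205.9] ((381.9393615722656, 207.11007690429688), (65.50959777832031, 15.943256378173828), 11.725111961364746)
side rack 0.92 [290.7 303.8] 2942 [286.8 301.6] ((286.0000305175781, 294.0000305175781), (93.02042388916016, 65.29318237304688), 26.56505012512207)
0.7
```

View pics/g_top.png

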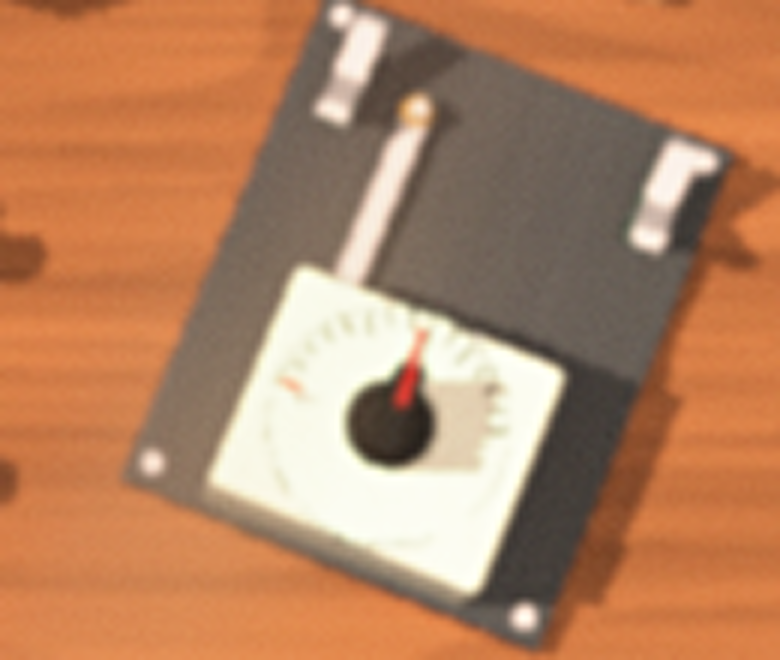

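View pics/g_side.png

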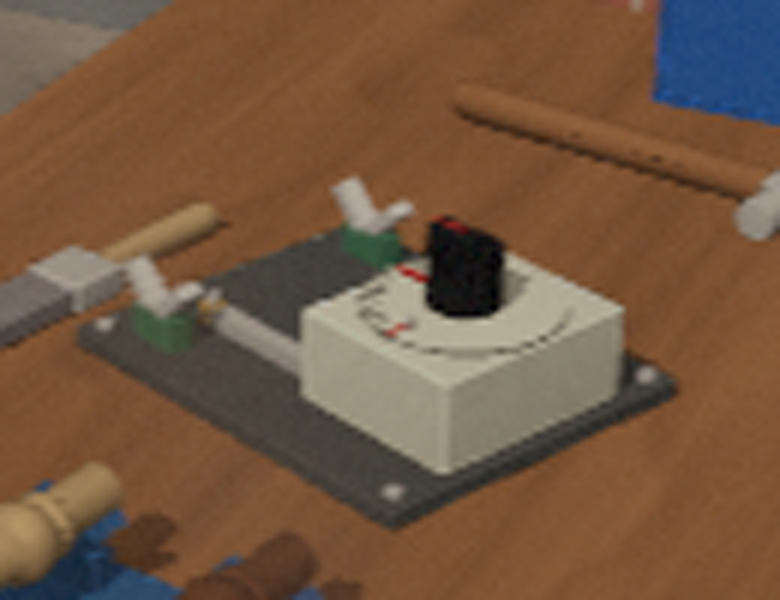

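View pics/r_top.png

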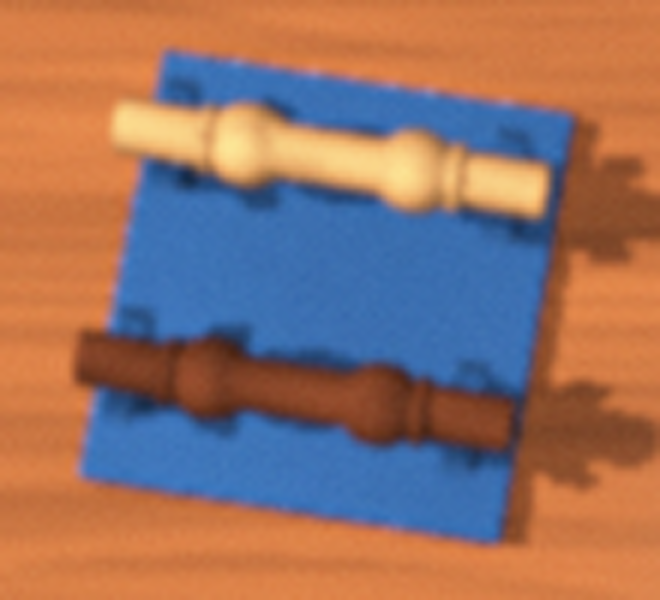

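```bash
cat > fit.py <<'E'
from h import *
from scipy.optimize import least_squares, minimize
def W(p,L):
    L=np.atleast_2d(np.array(L,float)); c,s=np.cos(p[2]),np.sin(p[2])
    return np.c_[p[0]+c*L[:,0]-s*L[:,1],p[1]+s*L[:,0]+c*L[:,1],L[:,2]]
def Q(pts,o): return (np.array(pts,float)+.5)/6-.5+np.array(o)
tL=[(-15,65,70),(-15,-65,70),(-125,-65,70),(-125,65,70),(-130,105,12),(-130,-105,12),(130,-105,12)]
tP=Q([(300,265),(567,375),(475,600),(208,485),(125,482),(545,652),(735,155)],(310,175))
sL=[(-15,65,70),(-125,65,70),(-125,-65,70),(-130,105,12),(-130,-105,12),(130,105,12)]
sP=Q([(303,315),(445,382),(625,308),(392,522),(677,385),(80,330)],(275,180))
def r(p,which="ts"):
    o=[]
    if "t" in which:o.append(proj("top",W(p,np.array(tL)/1e3))-tP)
    if "s" in which:o.append(proj("side",W(p,np.array(sL)/1e3))-sP)
    return np.concatenate(o).ravel()
for w in("t","s","ts"):
    f=least_squares(r,[.35,-.1,-.4],args=(w,)); print(w,f.x,np.degrees(f.x[2]),np.round(f.fun.reshape(-1,2),1).tolist())
g=f.x
ims={n:imaging.read_camera(n) for n in("top","side")}
M=np.load("m.npz")
prof=[(-.1,-.062,.013),(.062,.1,.013),(-.024,.024,.013)]
def hulls(p,n):
    out=np.zeros((480*4,640*4),np.uint8); a=np.linspace(0,2*np.pi,24)
    segs=[[(y0,rr),(y1,rr)] for y0,y1,rr in prof]
    for sg in(-1,1):
        segs.append([(sg*(.043+.019*np.cos(t)),.013+.007*np.sin(t)) for t in np.linspace(0,np.pi,9)])
    for sg in segs:
        L=np.array([(q*np.cos(t),y,.052+q*np.sin(t)) for y,q in sg for t in a])
        u=(proj(n,W(p,L))+.5)*4-.5
        cv2.fillConvexPoly(out,cv2.convexHull(u.astype(np.float32)).round().astype(np.int32),1)
    return out
if __name__=="__main__":
  for t,x0 in(("pale_spindle",(.37,.14,-.15)),("dark_spindle",(.28,.15,-.15))):
   for ns in(["top"],["side"],["top","side"]):
    big={n:cv2.resize(M[n+"_"+t].astype(np.uint8),None,fx=4,fy=4,interpolation=cv2.INTER_NEAREST) for n in ns}
    def c(p):
        return -sum((h&b).sum()/(h|b).sum() for h,b in((hulls(p,n),big[n]) for n in ns))
    xs=np.array([onz(n,np.argwhere(M[n+"_"+t]).mean(0)[::-1],.055) for n in ns]).mean(0)
    p0=np.array([xs[0],xs[1],-.2])
    f=minimize(c,p0,method="Nelder-Mead",options=dict(initial_simplex=p0+np.array([[0,0,0],[.01,0,0],[0,.01,0],[0,0,.2]]),xatol=1e-4,fatol=1e-4))
    print(t,ns,f.x,f.fun,np.degrees(f.x[2]))
  c0=W(g,[-.07,0,.07])[0]; print("knob",c0,"seat",W(g,[.085,0,.052])[0], "px",proj("top",c0),proj("side",c0))
E
python3 fit.py
```

```text
t [ 0.57752906 -0.16436648 -0.3874668 ] -22.200212485569757 [[0.1, -0.0], [0.4, -0.3], [0.9, -0.3], [0.1, 0.2], [-0.9, 0.1], [-0.9, 0.6], [0.2, -0.3]]
s [ 0.57798195 -0.1602095  -0.39882319] -22.850885595354896 [[-0.4, -1.1], [0.3, 0.9], [0.6, 0.1], [-0.2, -0.4], [0.5, 0.1], [-0.8, 0.1]]
ts [ 0.57825937 -0.16369299 -0.39139408] -22.425228807955467 [[-0.1, -0.4], [0.1, -0.5], [0.4, -0.6], [-0.2, -0.2], [-1.2, -0.4], [-1.3, 0.4], [0.0, -0.4], [0.1, -1.5], [1.0, 0.3], [1.0, -0.6], [0.6, -1.0], [0.8, -0.6], [-0.4, -0.2]]
pale_spindle ['top'] [ 0.62152649  0.18292938 -0.14095872] -0.9265789854025148 -8.076339681177549
pale_spindle ['side'] [ 0.62190577  0.17959315 -0.14382569] -0.9301519154557464 -8.240604745341969
pale_spindle ['top', 'side'] [ 0.62157775  0.18075112 -0.14191817] -1.8453991051482719 -8.131311913238596
dark_spindle ['top'] [ 0.51161216  0.19496051 -0.15204784] -0.9219796215429403 -8.71169954120002
dark_spindle ['side'] [ 0.51317127  0.19246139 -0.14403722] -0.91542015819563 -8.252724912565949Traceback (most recent call last):
  File "fit.py", line 40, in <module>
    f=mi
[... 645 characters left out ...]
 ns))
                                                  ^^^^^^^^^^^^^^^^^^^^^^^^^^^^^^^^^
  File "fit.py", line 37, in <genexpr>
    return -sum((h&b).sum()/(h|b).sum() for h,b in((hulls(p,n),big[n]) for n in ns))
                                                    ~~~~~^^^^^
  File "fit.py", line 29, in hulls
    u=(proj(n,W(p,L))+.5)*4-.5
       ~~~~^^^^^^^^^^
  File "h.py", line 11, in proj
    K,p,Rm=cam(n); c=(np.atleast_2d(P)-p)@Rm; u=c@K.T; return u[:,:2]/u[:,2:]
           ~~~^^^
  File "h.py", line 5, in cam
    m=imaging.camera_model(n); return np.array(m["K"]),np.array(m["position"]),R.from_rotvec(m["orientation"]).as_matrix()
ValueError: time passes only in moves, steps and waits
```

```bash
python3 - <<'E'
s=open("h.py").read()
s=s.replace("def cam(n):","import functools\n@functools.lru_cache(None)\ndef cam(n):")
s+='''
G=np.array([.5782,-.1637,-.3910])
def Wp(p,L):
    L=np.atleast_2d(np.array(L,float)); c,s=np.cos(p[2]),np.sin(p[2])
    return np.c_[p[0]+c*L[:,0]-s*L[:,1],p[1]+s*L[:,0]+c*L[:,1],L[:,2]]
def st():
    s=robot.read_state(); Rt=R.from_rotvec(s["orientation"]); return s,Rt
def jawyaw(Rt):
    z=Rt.as_matrix()[:,2]; return np.arctan2(z[1],z[0])
def go(P,yaw):
    """tool-frame shift/turn needed to reach P with jaws along yaw (mod pi), tool down"""
    s,Rt=st(); d=(yaw-jawyaw(Rt)+np.pi/2)%np.pi-np.pi/2
    print("t",round(s["t"],2),"pos",np.round(s["tool_pos"],4),"jaw",round(np.degrees(jawyaw(Rt)),1),"q1,q6",np.round(s["q"][[0,5]],3),"F",np.round(s["force"],1),"T",np.round(s["wrist_torque"],2),"op",round(s["opening"],4))
    for dd in (d,d-np.sign(d)*np.pi):
        z=np.array([np.cos(jawyaw(Rt)+dd),np.sin(jawyaw(Rt)+dd),0]); y=np.array([0,0,-1.]); x=np.cross(y,z)
        T=R.from_matrix(np.c_[x,y,z]); rv=np.degrees((Rt.inv()*T).as_rotvec())
        print(" turn(tool)",np.round(rv,2))
    print(" shift now-frame",np.round(Rt.inv().apply(np.array(P)-s["tool_pos"]),4), "final-frame",np.round(T.inv().apply(np.array(P)-s["tool_pos"])*[-1,1,-1],4))
'''
open("h.py","w").write(s)
E
python3 - <<'E'
from h import *
im=imaging.read_camera("top")
k=Wp(G,[-.07,0,.07])[0]; print("knob",k,"seat",Wp(G,[.085,0,.052])[0])
def ang(w): # joint angle for world pt
    v=w[:2]-k[:2]; return (np.pi/2+G[2]-np.arctan2(v[1],v[0])+np.pi)%(2*np.pi)-np.pi
f=lambda x,y:((x+.5)/6-.5+310,(y+.5)/6-.5+175)
for z in(.070,.075): print("tip",ang(onz("top",f(421,332),z)),np.linalg.norm((onz("top",f(421,332),z)-k)[:2]))
print("zero",ang(onz("top",f(291,384),.07)))
print("barend",ang(onz("top",f(402,405),.111)),onz("top",f(402,405),.111)-k, onz("top",f(415,362),.111)-k)
print("disc",onz("top",f(388,425),.075)-k)
# overlays
v=cv2.resize(im[175:285,310:440],None,fx=6,fy=6,interpolation=cv2.INTER_CUBIC)
def d(P,c):
    u=(proj("top",P)[0]-[310,175]+.5)*6-.5; cv2.circle(v,tuple(int(a) for a in u),3,c,-1)
for th in(1.5,1.6,1.7,1.8):
    for r in(.022,-.022): 
        a=np.pi/2+G[2]-th; d(np.array([k[0]+r*np.cos(a),k[1]+r*np.sin(a),.111]),(0,255,0))
d(k,(255,0,255)); d(Wp(G,[.085,.078,.0337])[0],(255,0,0)); d(Wp(G,[.085,-.078,.0337])[0],(255,0,0))
for sx in(-21,21):
  for sy in(-78,78): d(Wp(G,[.085+sx/1e3,sy/1e3,.055])[0],(255,255,0))
d(Wp(G,[-.07,.05,.07])[0],(255,0,0))
cv2.imwrite("pics/ov.png",v); go(k+[0,0,.1],G[2]-1.7)
E
```

```text
knob [ 0.51348301 -0.13702208  0.07      ] seat [ 0.65678491 -0.19609462  0.052     ]
tip 1.518774154349967 0.046696397688127035
tip 1.5139542094375713 0.045489414610543684
zero 0.036472924739089585
barend 1.7645695303554856 [ 0.0028307  -0.00187396  0.041     ] [ 0.02192666 -0.00775577  0.041     ]
disc [0.00042171 0.00035254 0.005     ]
t 0.85 pos [ 0.1921 -0.5684  0.2376] jaw -71.3 q1,q6 [-1.33  -0.085] F [ 0.7  0.8 -0.3] T [-0.    0.04  0.04] op 0.0929
 turn(tool) [-0.   48.47  0.  ]
 turn(tool) [   0.   -131.53    0.  ]
 shift now-frame [-0.4426  0.0676 -0.3059] final-frame [-0.0645  0.0676 -0.5341]
```

View pics/ov.png

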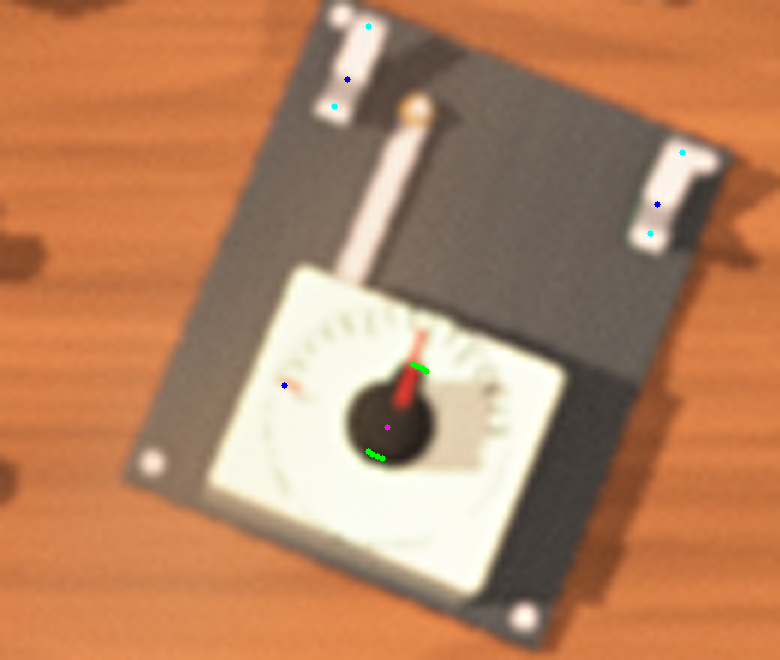

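Call:
carry_out(motion=[-0.04, 0, -0.028, 0, 0, 0, 1, -0.04, 0, -0.028, 0, 0, 0, 1, -0.04, 0, -0.028, 0, 0, 0, 1, -0.04, 0, -0.028, 0, 0, 0, 1, -0.04, 0, -0.028, 0, 0, 0, 1], squeeze=15)

```text
t: 1.35
tool_pos: [0.3369, -0.3706, 0.2363]
orientation: [-0.327, 2.051, -2.052]
force: [1.4, 0.1, 0.5]
opening: 0.0928
```

Call:
carry_out(motion=[-0.04, 0, -0.028, 0, 0, 0, 1, -0.04, 0, -0.028, 0, 0, 0, 1, -0.04, 0, -0.028, 0, 0, 0, 1, -0.04, 0, -0.028, 0, 0, 0, 1, -0.04, 0, -0.028, 0, 0, 0, 1])

```text
t: 1.85
tool_pos: [0.4861, -0.1696, 0.2376]
orientation: [-0.323, 2.047, -2.055]
force: [1.2, 0.5, 0.0]
opening: 0.0931
```

Call:
carry_out(motion=[0, 0, 0, 0, 8.5, 0, 1, 0, 0, 0, 0, 8.5, 0, 1, 0, 0, 0, 0, 8.5, 0, 1, 0, 0, 0, 0, 8.5, 0, 1, 0, 0, 0, 0, 4, 0, 1])

```text
t: 2.35
tool_pos: [0.4903, -0.1612, 0.2381]
orientation: [-0.372, -2.028, 2.03]
force: [-0.0, -0.1, -0.0]
opening: 0.0931
```

```bash
python3 - <<'E'
from h import *
go([.5135,-.137,.16],G[2]-1.52)
E
```

```text
t 2.35 pos [ 0.4903 -0.1612  0.2381] jaw -110.5 q1,q6 [-0.417  1.511] F [-0.  -0.1 -0. ] T [ 0.06  0.01 -0.  ] op 0.0931
 turn(tool) [-0.   -1.01 -0.3 ]
 turn(tool) [ 4.6000e-01  1.7899e+02 -1.0000e-02]
 shift now-frame [-0.0128  0.0781 -0.0308] final-frame [-0.0138  0.0781 -0.0306]
```

Call:
carry_out(motion=[-0.006, 0, -0.015, 0, -1, 0, 1, -0.006, 0.01, -0.015, 0, 0, 0, 1, 0, 0.03, 0, 0, 0, 0, 1, 0, 0.03, 0, 0, 0, 0, 1, 0, 0, 0, 0, 0, 0, 1])

```text
t: 2.85
tool_pos: [0.5145, -0.1368, 0.1685]
orientation: [-0.363, -2.037, 2.041]
force: [-0.4, 0.2, -0.8]
opening: 0.0929
```

```bash
python3 - <<'E'
from h import *
go([.5135,-.137,.101],G[2]-1.52)
im=imaging.read_camera("side"); crop("s",im,(350,220),130,100,6,"pics/s1.png")
im=imaging.read_camera("top"); crop("s",im,(375,230),130,100,6,"pics/t1.png")
E
```

```text
t 2.85 pos [ 0.5145 -0.1368  0.1685] jaw -109.7 q1,q6 [-0.356  1.558] F [-0.4  0.2 -0.8] T [ 0.02  0.11 -0.05] op 0.0929
 turn(tool) [-0.01 -0.17 -0.57]
 turn(tool) [ 9.0000e-01  1.7983e+02 -2.0000e-02]
 shift now-frame [0.0015 0.0675 0.0005] final-frame [0.0008 0.0675 0.0005]
```

View pics/s1.png

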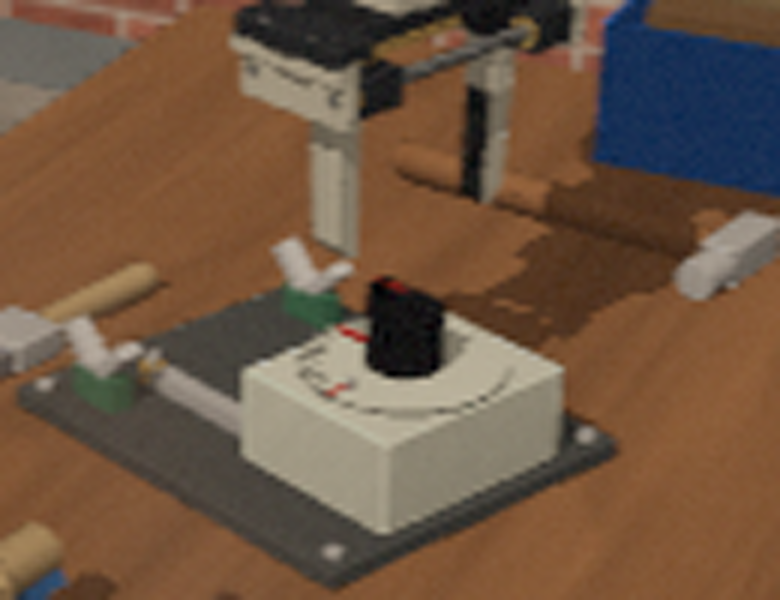

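The side view shows the open jaws straddling the knob at (405,320), so I'm descending.

Call:
carry_out(motion=[0.001, 0.02, 0, 0, 0, 0, 1, 0, 0.02, 0, 0, 0, 0, 1, 0, 0.02, 0, 0, 0, 0, 1, 0, 0.005, 0, 0, 0, 0, 1, 0, 0, 0, 0, 0, 0, 1])

```text
t: 3.45
tool_pos: [0.5235, -0.1411, 0.1187]
orientation: [-0.39, -2.041, 2.054]
force: [-0.5, 0.5, 0.3]
opening: 0.0931
```

Call:
carry_out(motion=[0, 0, 0, 0, 0, 0, -1, 0, 0, 0, 0, 0, 0, -1, 0, 0, 0, 0, 0, 0, -1, 0, 0, 0, 0, 0, 0, -1, 0, 0, 0, 0, 0, 0, -1], squeeze=12)

```text
t: 3.95
tool_pos: [0.5266, -0.1424, 0.1249]
orientation: [-0.399, -2.042, 2.059]
force: [0.5, 1.2, -0.1]
opening: 0.0578
```

```bash
python3 - <<'E'
from h import *
go([.5135,-.137,.101],G[2]-1.52)
E
```

```text
t 3.95 pos [ 0.5266 -0.1424  0.1249] jaw -109.7 q1,q6 [-0.358  1.558] F [ 0.5  1.2 -0.1] T [ 0.03  0.02 -0.01] op 0.0578
 turn(tool) [-0.05 -0.25 -2.34]
 turn(tool) [ 3.6800e+00  1.7971e+02 -8.0000e-02]
 shift now-frame [ 0.0152  0.0233 -0.0007] final-frame [ 0.0142  0.0239 -0.0007]
```

Call:
carry_out(motion=[0.007, 0, 0, 0, 0, -1.2, 0.25, 0.007, 0, 0, 0, 0, -1.1, 0.25, 0, 0.01, 0, 0, 0, 0, 0.25, 0, 0.01, 0, 0, 0, 0, 0.25, 0, 0, 0, 0, 0, 0, 0.25])

```text
t: 4.45
tool_pos: [0.5118, -0.1371, 0.1025]
orientation: [-0.35, -2.033, 2.033]
force: [0.1, 0.5, -0.2]
opening: 0.0582
```

```bash
python3 - <<'E'
from h import *
go([.5135,-.137,.101],G[2]-1.52)
E
```

```text
t 4.45 pos [ 0.5118 -0.1371  0.1025] jaw -109.7 q1,q6 [-0.358  1.558] F [ 0.1  0.5 -0.2] T [ 0.07  0.02 -0.05] op 0.0582
 turn(tool) [-0.04 -0.25  0.21]
 turn(tool) [-3.3000e-01  1.7975e+02 -7.0000e-02]
 shift now-frame [-0.0016  0.0015 -0.0006] final-frame [-0.0016  0.0015 -0.0006]
```

Call:
carry_out(motion=[-0.001, 0, 0, 0, 0, 0, -1, 0, 0, 0, 0, 0, 0, -1, 0, 0, 0, 0, 0, 0, -1, 0, 0, 0, 0, 0, 0, -1, 0, 0, 0, 0, 0, 0, -1], squeeze=12)

```text
t: 4.95
tool_pos: [0.5126, -0.1374, 0.1019]
orientation: [-0.349, -2.032, 2.032]
force: [0.4, -0.8, -0.6]
opening: 0.0227
```

```bash
python3 - <<'E'
from h import *
go([.5135,-.137,.101],G[2]-1.52)
E
```

```text
t 4.95 pos [ 0.5126 -0.1374  0.1019] jaw -109.7 q1,q6 [-0.358  1.558] F [ 0.4 -0.8 -0.6] T [ 0.06 -0.02  0.01] op 0.0227
 turn(tool) [-0.04 -0.25  0.26]
 turn(tool) [-4.1000e-01  1.7975e+02 -7.0000e-02]
 shift now-frame [-0.0007  0.0009 -0.0006] final-frame [-0.0007  0.0009 -0.0006]
```

Call:
carry_out(motion=[0, 0, 0, 0, 0, 0, -1, 0, 0, 0, 0, 0, 0, -1, 0, 0, 0, 0, 0, 0, -1, 0, 0, 0, 0, 0, 0, -1, 0, 0, 0, 0, 0, 0, -1])

```text
t: 5.45
tool_pos: [0.5129, -0.137, 0.1021]
orientation: [-0.349, -2.033, 2.032]
force: [0.5, 1.3, -0.0]
opening: 0.0138
```

```bash
python3 - <<'E'
from h import *
go([.5135,-.137,.101],G[2]-1.52)
E
```

```text
t 5.45 pos [ 0.5129 -0.137   0.1021] jaw -109.7 q1,q6 [-0.357  1.558] F [ 0.5  1.3 -0. ] T [0.18 0.   0.07] op 0.0138
 turn(tool) [-0.01 -0.23  0.23]
 turn(tool) [-3.6000e-01  1.7977e+02 -1.0000e-02]
 shift now-frame [-0.0006  0.0011 -0.0002] final-frame [-0.0006  0.0011 -0.0002]
```

Call:
carry_out(motion=[0, 0, 0, 0, -6, 0, -1, 0, 0, 0, 0, -6, 0, -1, 0, 0, 0, 0, -6, 0, -1, 0, 0, 0, 0, -6, 0, -1, 0, 0, 0, 0, -6, 0, -1])

```text
t: 5.95
tool_pos: [0.5128, -0.1381, 0.1021]
orientation: [-0.213, 2.12, -2.12]
force: [0.3, -0.1, -1.4]
opening: 0.0139
```

```bash
python3 - <<'E'
from h import *
go([.513,-.137,.102],G[2])
E
```

```text
t 5.95 pos [ 0.5128 -0.1381  0.1021] jaw -78.7 q1,q6 [-0.358  1.017] F [ 0.3 -0.1 -1.4] T [-0.04 -0.14 -0.01] op 0.0139
 turn(tool) [  0.12 -56.35   0.19]
 turn(tool) [ -0.23 123.65   0.14]
 shift now-frame [-0.0004  0.0001 -0.001 ] final-frame [-0.001   0.0001 -0.0003]
```

Turning smoothly. Another 30°, then I'll look again.

Call:
carry_out(motion=[0, 0, -0.001, 0, -6, 0, -1, 0, 0, 0, 0, -6, 0, -1, 0, 0, 0, 0, -6, 0, -1, 0, 0, 0, 0, -6, 0, -1, 0, 0, 0, 0, -6, 0, -1])

```text
t: 6.45
tool_pos: [0.5133, -0.1391, 0.1021]
orientation: [-0.698, 1.787, -1.793]
force: [1.6, 0.5, -1.2]
opening: 0.0137
```

```bash
python3 - <<'E'
from h import *
go([.513,-.137,.102],G[2])
im=imaging.read_camera("side"); crop("s",im,(350,220),130,100,6,"pics/s2.png")
E
```

```text
t 6.45 pos [ 0.5133 -0.1391  0.1021] jaw -47.5 q1,q6 [-0.358  0.473] F [ 1.6  0.5 -1.2] T [ 0.06 -0.3  -0.06] op 0.0137
 turn(tool) [ -0.04 -25.14   0.23]
 turn(tool) [-3.2000e-01  1.5486e+02 -5.0000e-02]
 shift now-frame [-0.0012  0.0001 -0.0018] final-frame [-0.0019  0.0001 -0.0011]
```

View pics/s2.png

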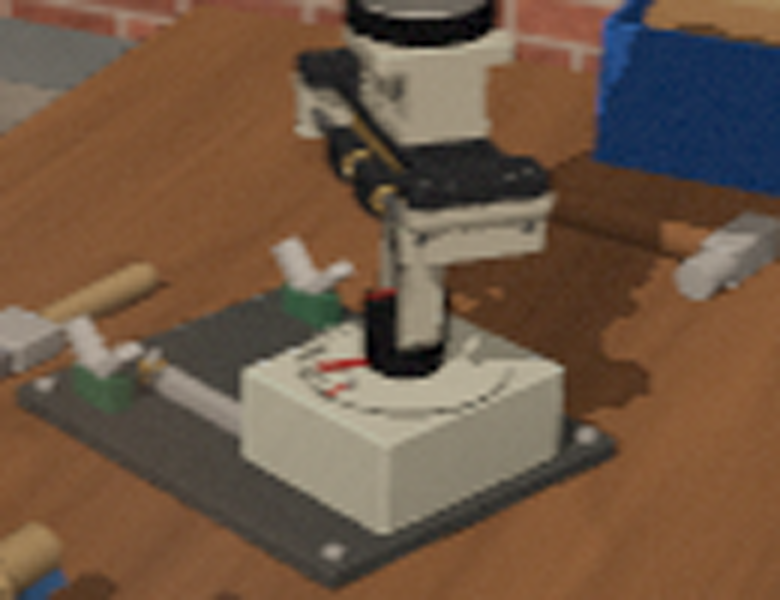

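The pointer tip at (322,368) is nearing the red mark at (337,392), with about 25° left.

Call:
carry_out(motion=[-0.001, 0, -0.001, 0, -6, 0, -1, 0, 0, 0, 0, -5, 0, -1, 0, 0, 0, 0, -5, 0, -1, 0, 0, 0, 0, -3, 0, -1, 0, 0, 0, 0, -2, 0, -1])

```text
t: 7.0
tool_pos: [0.514, -0.1396, 0.1021]
orientation: [-0.962, 1.531, -1.541]
force: [0.2, 0.6, -1.0]
opening: 0.0137
```

```bash
python3 - <<'E'
from h import *
go([.513,-.137,.102],G[2])
im=imaging.read_camera("side"); crop("s",im,(350,220),130,100,6,"pics/s3.png")
E
```

```text
t 7.0 pos [ 0.514  -0.1396  0.1021] jaw -26.0 q1,q6 [-0.357  0.099] F [ 0.2  0.6 -1. ] T [ 0.11 -0.15 -0.08] op 0.0137
 turn(tool) [-0.16 -3.64  0.34]
 turn(tool) [ -0.52 176.36  -0.24]
 shift now-frame [-0.0019  0.0001 -0.002 ] final-frame [-0.002   0.0001 -0.0019]
```

View pics/s3.png

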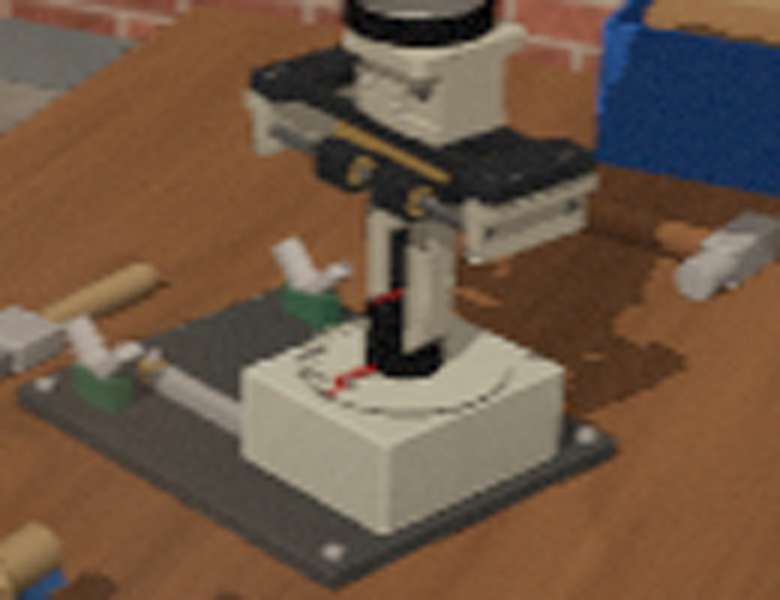

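Call:
carry_out(motion=[0, 0, 0, 0, -2, 0, -1, 0, 0, 0, 0, -2, 0, -1, 0, 0, 0, 0, -2, 0, -1, 0, 0, 0, 0, -2, 0, -1, 0, 0, 0, 0, -2, 0, -1])

```text
t: 7.55
tool_pos: [0.514, -0.1402, 0.1022]
orientation: [-1.064, 1.414, -1.424]
force: [1.0, -0.1, -0.3]
opening: 0.0148
```

```bash
python3 - <<'E'
from h import *
go([.513,-.137,.102],G[2])
im=imaging.read_camera("side"); crop("s",im,(350,220),130,100,6,"pics/s4.png")
E
```

```text
t 7.55 pos [ 0.514  -0.1402  0.1022] jaw -16.5 q1,q6 [-0.358 -0.068] F [ 1.  -0.1 -0.3] T [-0.05 -0.11 -0.33] op 0.0148
 turn(tool) [-0.14  5.92  0.38]
 turn(tool) [   0.58 -174.07    0.22]
 shift now-frame [-0.0028  0.0001 -0.0018] final-frame [-0.0026  0.0002 -0.0021]
```

View pics/s4.png

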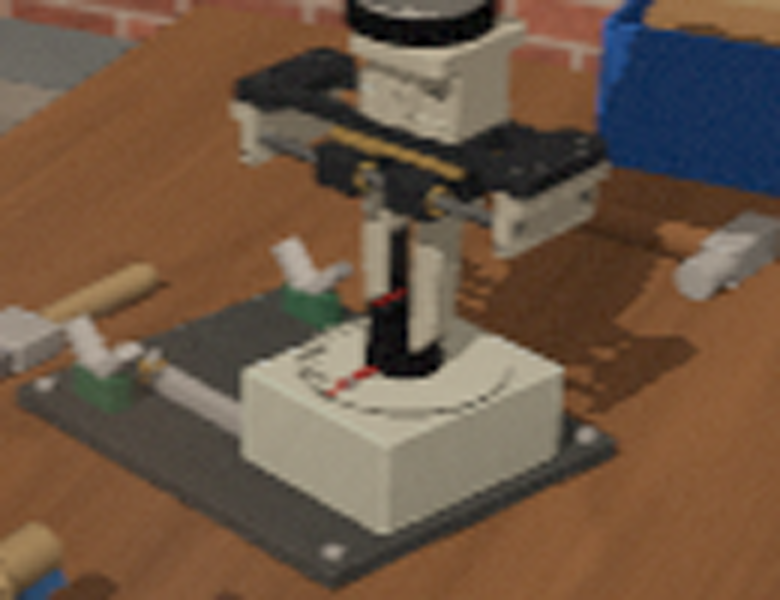

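The reaction torque rose to −0.33 N·m, the jaws spread slightly, and the pointer lines up with the mark, so it's at the stop. Releasing.

Call:
carry_out(motion=[0, 0, 0, 0, 0, 0, 0.3, 0, 0, 0, 0, 0, 0, 0.3, 0, 0, 0, 0, 0, 0, 0.3, 0, 0, 0, 0, 0, 0, 0.3, 0, 0, 0, 0, 0, 0, 0.3])

```text
t: 8.1
tool_pos: [0.514, -0.1406, 0.1025]
orientation: [-1.061, 1.417, -1.428]
force: [0.2, -0.2, -0.3]
opening: 0.0506
```

Call:
carry_out(motion=[0, -0.02, 0, 0, 0, 0, 0.3, 0, -0.02, 0, 0, 0, 0, 0.3, 0, -0.03, 0, 0, 0, 0, 0.3, 0, -0.03, 0, 0, 0, 0, 0.3, 0, 0, 0, 0, 0, 0, 0.3])

```text
t: 8.6
tool_pos: [0.5126, -0.1392, 0.2043]
orientation: [-1.063, 1.421, -1.426]
force: [0.1, -0.2, 0.5]
opening: 0.0605
```

```bash
python3 - <<'E'
from h import *
go([.6216,.1808,.2],-.142)
im=imaging.read_camera("side"); crop("s",im,(350,220),130,100,6,"pics/s5.png")
E
```

```text
t 8.6 pos [ 0.5126 -0.1392  0.2043] jaw -16.8 q1,q6 [-0.357 -0.062] F [ 0.1 -0.2  0.5] T [-0.04 -0.15 -0.01] op 0.0605
 turn(tool) [ 0.13 -8.71  0.4 ]
 turn(tool) [ -0.6  171.29   0.19]
 shift now-frame [-0.3379  0.0019  0.0116] final-frame [-0.3323  0.0043  0.0626]
```

View pics/s5.png

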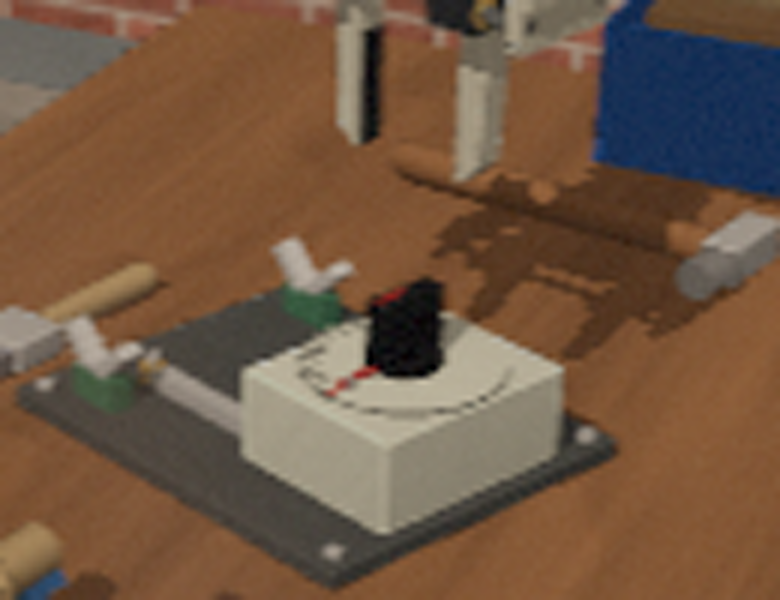

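The pointer at (350,382) stays lined up with the red mark after release. Next I'm moving above the pale spindle.

Call:
carry_out(motion=[-0.04, 0, 0.002, 0, 0, 0, 0.5, -0.048, 0, 0.002, 0, 0, 0, 0.5, -0.048, 0, 0.002, 0, 0, 0, 0.5, -0.048, 0, 0.002, 0, 0, 0, 0.5, -0.048, 0, 0.002, 0, 0, 0, 0.5])

```text
t: 9.15
tool_pos: [0.5882, 0.0806, 0.1941]
orientation: [-1.064, 1.435, -1.433]
force: [0.8, -0.6, 0.4]
opening: 0.0697
```

Call:
carry_out(motion=[-0.04, 0, 0, 0, 0, 0, 0.5, -0.035, 0, 0, 0, 0, 0, 0.5, 0, 0, 0, 0, -4.5, 0, 0.5, 0, 0, 0, 0, -4, 0, 0.5, 0, 0, 0, 0, 0, 0, 0.5])

```text
t: 9.65
tool_pos: [0.6078, 0.1631, 0.1829]
orientation: [-1.161, 1.329, -1.312]
force: [-0.0, 0.2, 0.5]
opening: 0.0702
```

```bash
python3 - <<'E'
from h import *
go([.6216,.1808,.12],-.142)
im=imaging.read_camera("top"); crop("s",im,(375,230),130,100,6,"pics/t2.png")
E
```

```text
t 9.65 pos [0.6078 0.1631 0.1829] jaw -8.3 q1,q6 [0.183 0.329] F [-0.   0.2  0.5] T [-0.05 -0.1   0.06] op 0.0702
 turn(tool) [ 1.29 -0.19  0.65]
 turn(tool) [ -1.03 179.8    2.02]
 shift now-frame [-0.0202  0.0624  0.0125] final-frame [-0.0195  0.0629  0.0111]
```

View pics/t2.png

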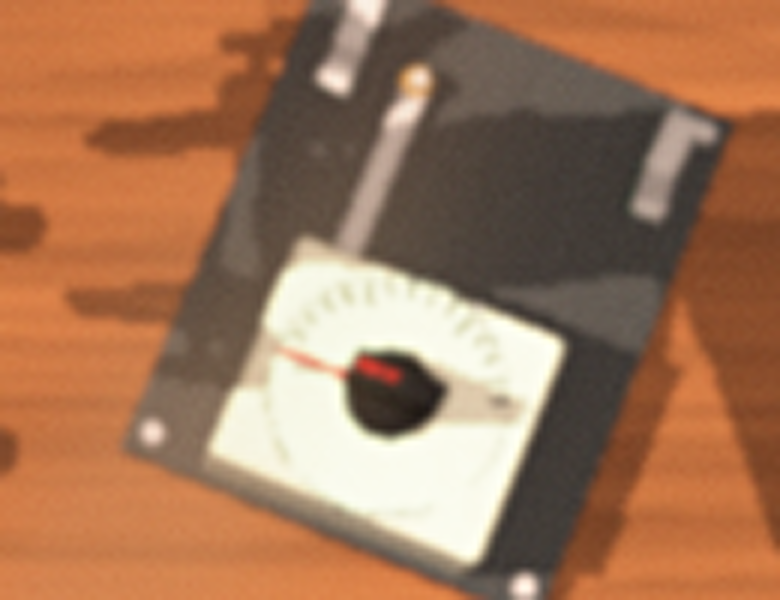

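The top view shows the pointer tip at (280,350), on the zero mark. Aligning over the spindle.

Call:
carry_out(motion=[-0.01, 0, 0.006, 1.3, 0, 0.6, 0.5, -0.01, 0, 0.006, 0, 0, 0, 0.5, 0, 0.02, 0, 0, 0, 0, 0.5, 0, 0.02, 0, 0, 0, 0, 0.5, 0, 0, 0, 0, 0, 0, 0.5])

```text
t: 10.2
tool_pos: [0.6251, 0.1823, 0.1411]
orientation: [-1.128, 1.321, -1.325]
force: [0.6, -0.2, -0.3]
opening: 0.0694
```

```bash
python3 - <<'E'
from h import *
go([.6216,.1808,.053],-.142)
im=imaging.read_camera("side"); crop("s",im,(285,265),130,100,6,"pics/s6.png")
E
```

```text
t 10.2 pos [0.6251 0.1823 0.1411] jaw -9.0 q1,q6 [0.205 0.362] F [ 0.6 -0.2 -0.3] T [-0.03 -0.06 -0.02] op 0.0694
 turn(tool) [-0.21 -0.86 -0.05]
 turn(tool) [ 8.0000e-02  1.7914e+02 -3.3000e-01]
 shift now-frame [ 0.0021  0.0881 -0.0036] final-frame [ 0.002   0.0881 -0.0033]
```

View pics/s6.png

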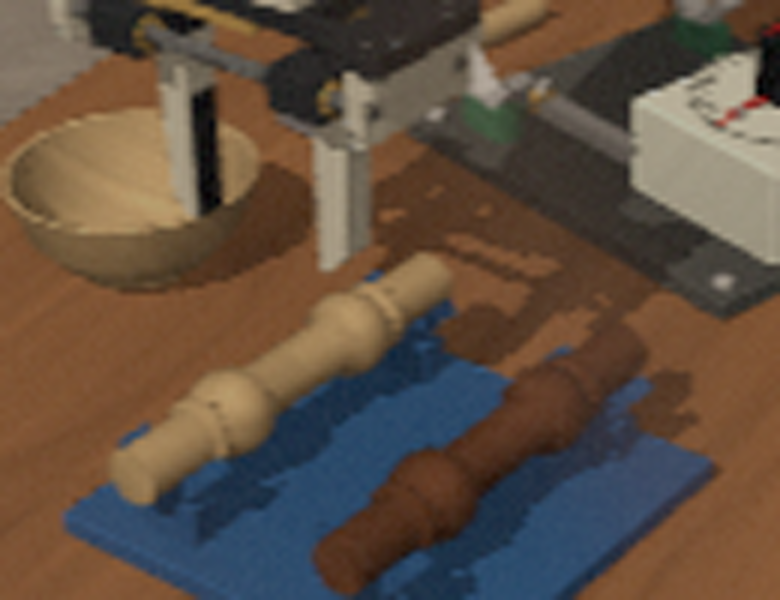

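Call:
carry_out(motion=[0.002, 0.01, -0.0035, 0, -0.9, 0, 0.5, 0, 0.012, 0, 0, 0, 0, 0.5, 0, 0.012, 0, 0, 0, 0, 0.5, 0, 0.005, 0, 0, 0, 0, 0.5, 0, 0, 0, 0, 0, 0, 0.5])

```text
t: 10.75
tool_pos: [0.624, 0.1813, 0.1038]
orientation: [-1.13, 1.306, -1.315]
force: [1.1, 0.1, -0.1]
opening: 0.0698
```

```bash
python3 - <<'E'
from h import *
go([.6216,.1808,.053],-.142)
E
```

```text
t 10.75 pos [0.624  0.1813 0.1038] jaw -8.1 q1,q6 [0.204 0.345] F [ 1.1  0.1 -0.1] T [-0.05 -0.07  0.01] op 0.0698
 turn(tool) [-0.54  0.04 -0.17]
 turn(tool) [  -0.27 -179.96    0.85]
 shift now-frame [ 0.0009  0.0507 -0.0027] final-frame [ 0.0008  0.0508 -0.0023]
```

Call:
carry_out(motion=[0.001, 0.01, -0.003, -0.5, 0, -0.2, 0.5, 0, 0.012, 0, 0, 0, 0, 0.5, 0, 0.012, 0, 0, 0, 0, 0.5, 0, 0.01, 0, 0, 0, 0, 0.5, 0, 0.003, 0, 0, 0, 0, 0.5])

```text
t: 11.25
tool_pos: [0.621, 0.1806, 0.0532]
orientation: [-1.139, 1.312, -1.314]
force: [0.3, -0.2, 0.3]
opening: 0.0698
```

```bash
python3 - <<'E'
from h import *
go([.6216,.1808,.053],-.142)
im=imaging.read_camera("side"); crop("s",im,(285,265),130,100,6,"pics/s7.png")
E
```

```text
t 11.25 pos [0.621  0.1806 0.0532] jaw -8.1 q1,q6 [0.204 0.346] F [ 0.3 -0.2  0.3] T [-0.02 -0.09  0.  ] op 0.0698
 turn(tool) [-0.04  0.03  0.03]
 turn(tool) [ 5.0000e-02 -1.7997e+02  7.0000e-02]
 shift now-frame [-0.0002  0.0002  0.0006] final-frame [-0.0002  0.0002  0.0006]
```

View pics/s7.png

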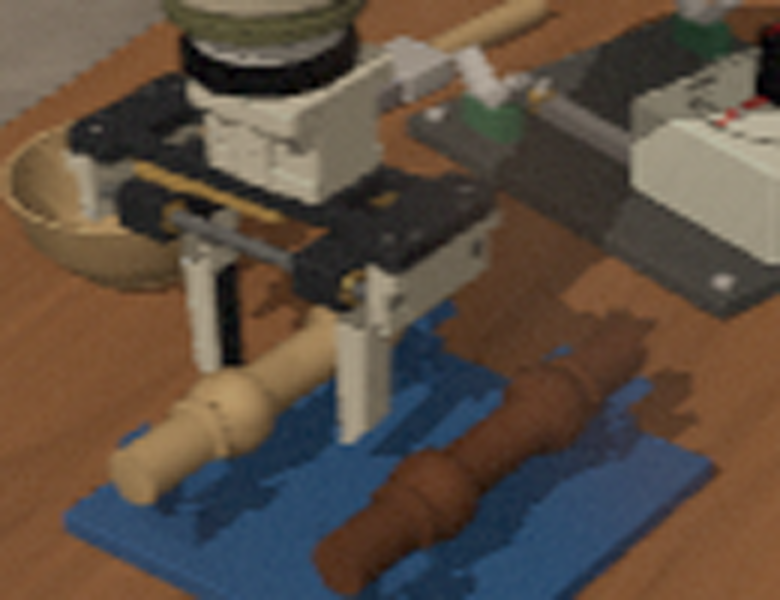

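The fingers straddle the neck at about (300,370), so I'm closing.

Call:
carry_out(motion=[0, 0, 0, 0, 0, 0, -1, 0, 0, 0, 0, 0, 0, -1, 0, 0, 0, 0, 0, 0, -1, 0, 0, 0, 0, 0, 0, -1, 0, 0, 0, 0, 0, 0, -1], squeeze=20)

```text
t: 11.8
tool_pos: [0.622, 0.1808, 0.0546]
orientation: [-1.137, 1.311, -1.314]
force: [-0.5, 0.1, -0.4]
opening: 0.0345
```

Call:
carry_out(motion=[0, 0, 0, 0, 0, 0, -1, 0, 0, 0, 0, 0, 0, -1, 0, 0, 0, 0, 0, 0, -1, 0, 0, 0, 0, 0, 0, -1, 0, 0, 0, 0, 0, 0, -1])

```text
t: 12.3
tool_pos: [0.6213, 0.1811, 0.0549]
orientation: [-1.138, 1.312, -1.313]
force: [-1.5, -0.5, 0.7]
opening: 0.0255
```

```bash
python3 - <<'E'
from h import *
go([.6216,.1808,.053],-.142)
E
```

```text
t 12.3 pos [0.6213 0.1811 0.0549] jaw -8.1 q1,q6 [0.205 0.346] F [-1.5 -0.5  0.7] T [ 0.02  0.17 -0.04] op 0.0255
 turn(tool) [-0.07  0.03 -0.  ]
 turn(tool) [-1.0000e-02 -1.7997e+02  1.2000e-01]
 shift now-frame [0.0002 0.0019 0.0004] final-frame [0.0002 0.0019 0.0004]
```

Call:
carry_out(motion=[0, -0.01, 0, 0, 0, 0, -1, 0, -0.02, 0, 0, 0, 0, -1, 0, -0.025, 0, 0, 0, 0, -1, 0, -0.03, 0, 0, 0, 0, -1, 0, -0.02, 0, 0, 0, 0, -1])

```text
t: 12.8
tool_pos: [0.6188, 0.1801, 0.1604]
orientation: [-1.145, 1.316, -1.312]
force: [0.2, -0.2, -1.0]
opening: 0.0251
```

```bash
python3 - <<'E'
from h import *
go([.6568,-.1961,.165],G[2])
im=imaging.read_camera("side"); crop("s",im,(285,255),130,100,6,"pics/s8.png")
E
```

```text
t 12.8 pos [0.6188 0.1801 0.1604] jaw -8.1 q1,q6 [0.204 0.346] F [ 0.2 -0.2 -1. ] T [-0.01 -0.11 -0.1 ] op 0.0251
 turn(tool) [ 0.28 14.29  0.2 ]
 turn(tool) [   0.29 -165.71   -0.41]
 shift now-frame [ 0.3671 -0.004   0.0907] final-frame [ 0.3334 -0.0046  0.1785]
```

View pics/s8.png

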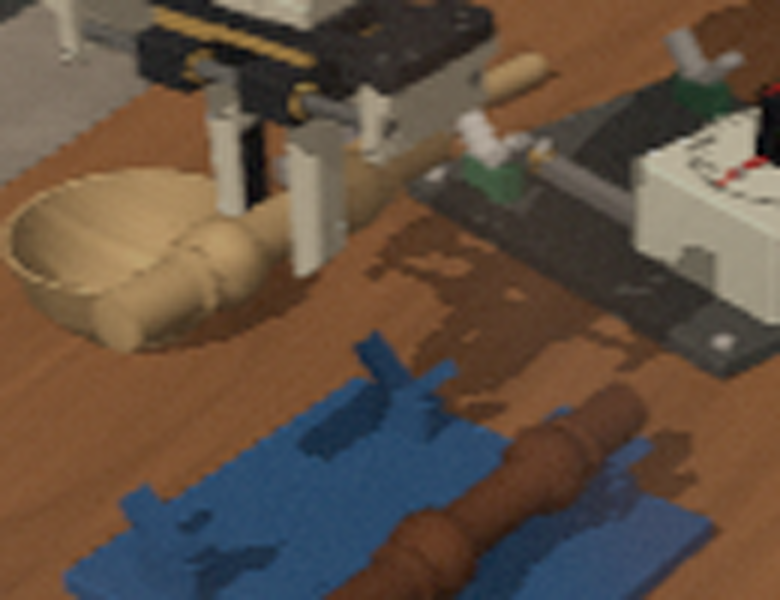

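Call:
carry_out(motion=[0.025, 0, 0.006, 0, 0, 0, -1, 0.036, 0, 0.009, 0, 0, 0, -1, 0.036, 0, 0.009, 0, 0, 0, -1, 0.036, 0, 0.009, 0, 0, 0, -1, 0.036, 0, 0.009, 0, 0, 0, -1])

```text
t: 13.35
tool_pos: [0.6406, 0.0078, 0.1677]
orientation: [-1.137, 1.302, -1.308]
force: [0.7, -0.6, -1.2]
opening: 0.0256
```

```bash
python3 - <<'E'
from h import *
go([.6568,-.1961,.165],G[2])
E
```

```text
t 13.35 pos [0.6406 0.0078 0.1677] jaw -7.6 q1,q6 [-0.069  0.064] F [ 0.7 -0.6 -1.2] T [-0.01 -0.06 -0.01] op 0.0256
 turn(tool) [-0.36 14.79 -0.16]
 turn(tool) [  -0.23 -165.21    0.52]
 shift now-frame [0.2    0.0026 0.0431] final-frame [0.1823 0.0027 0.0927]
```

Call:
carry_out(motion=[0.036, 0, 0.008, 0, 0, 0, -1, 0.036, 0, 0.008, 0, 0, 0, -1, 0.036, 0, 0.008, 0, 0, 0, -1, 0.036, 0, 0.008, 0, 0, 0, -1, 0.025, 0, 0.006, 0, 0, 0, -1])

```text
t: 13.85
tool_pos: [0.6554, -0.1738, 0.1664]
orientation: [-1.137, 1.302, -1.31]
force: [0.4, 0.1, -0.8]
opening: 0.0251
```

Call:
carry_out(motion=[0, 0, 0, 0, 5, 0, -1, 0, 0, 0, 0, 5, 0, -1, 0, 0, 0, 0, 4, 0, -1, 0, 0, 0, 0, 0, 0, -1, 0, 0, 0, 0, 0, 0, -1])

```text
t: 14.35
tool_pos: [0.6543, -0.1807, 0.1642]
orientation: [-0.993, 1.487, -1.495]
force: [0.3, 0.4, -1.3]
opening: 0.0249
```

```bash
python3 - <<'E'
from h import *
go([.6568,-.1961,.11],G[2])
im=imaging.read_camera("side"); crop("s",im,(325,210),130,100,6,"pics/s9.png")
im=imaging.read_camera("top"); crop("s",im,(385,215),130,100,6,"pics/t9.png")
E
```

```text
t 14.35 pos [ 0.6543 -0.1807  0.1642] jaw -22.5 q1,q6 [-0.345  0.047] F [ 0.3  0.4 -1.3] T [-0.05 -0.03 -0.01] op 0.0249
 turn(tool) [-0.35 -0.08 -0.07]
 turn(tool) [ 1.1000e-01  1.7992e+02 -5.6000e-01]
 shift now-frame [0.0133 0.0542 0.0079] final-frame [0.0133 0.0542 0.0082]
```

View pics/s9.png

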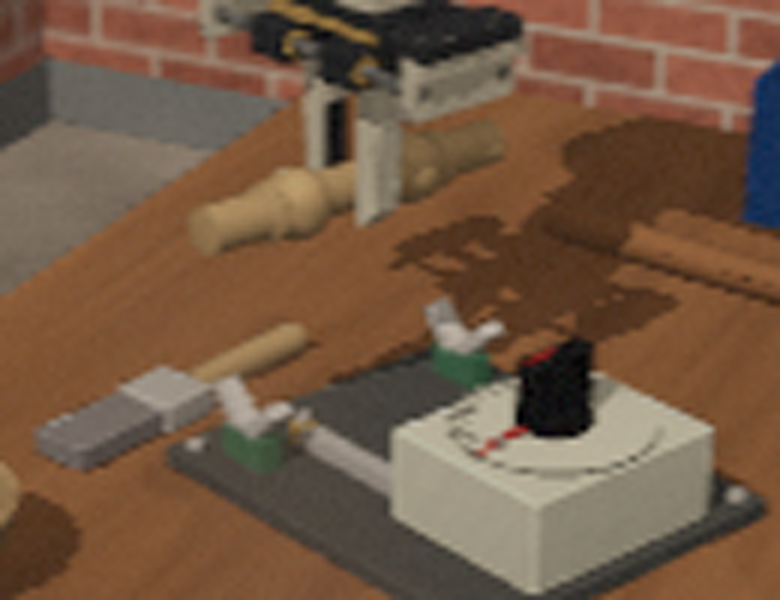

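View pics/t9.png

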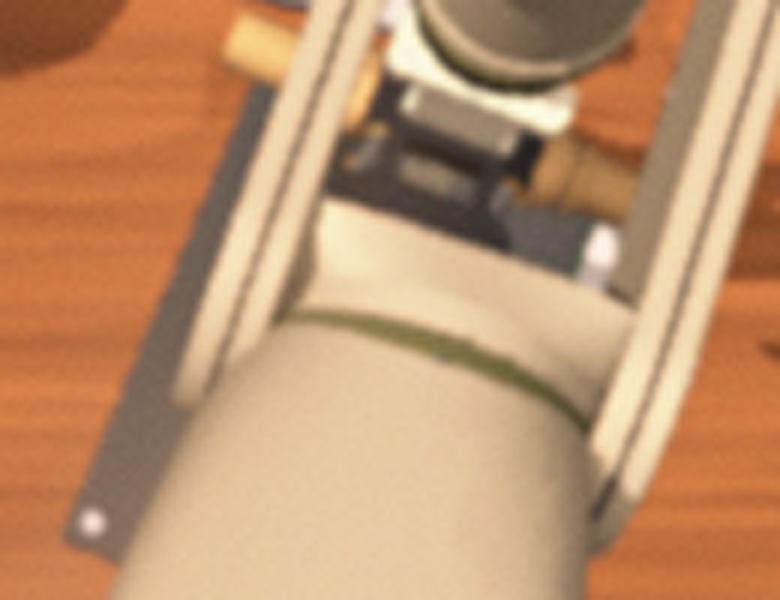

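Call:
carry_out(motion=[0.007, 0, 0.004, -0.4, 0, 0, -1, 0.006, 0.01, 0.004, 0, 0, 0, -1, 0, 0.015, 0, 0, 0, 0, -1, 0, 0.015, 0, 0, 0, 0, -1, 0, 0.005, 0, 0, 0, 0, -1])

```text
t: 14.95
tool_pos: [0.6573, -0.1969, 0.1157]
orientation: [-0.998, 1.491, -1.489]
force: [-1.2, 0.1, -2.3]
opening: 0.0254
```

```bash
python3 - <<'E'
from h import *
go([.6568,-.1961,.075],G[2])
im=imaging.read_camera("side"); crop("s",im,(325,210),130,100,6,"pics/s10.png")
E
```

```text
t 14.95 pos [ 0.6573 -0.1969  0.1157] jaw -22.3 q1,q6 [-0.366  0.023] F [-1.2  0.1 -2.3] T [-0.07 -0.04  0.01] op 0.0254
 turn(tool) [ 0.03  0.09 -0.07]
 turn(tool) [-1.1000e-01 -1.7991e+02 -4.0000e-02]
 shift now-frame [-0.0006  0.0407 -0.0007] final-frame [-0.0006  0.0407 -0.0007]
```

View pics/s10.png

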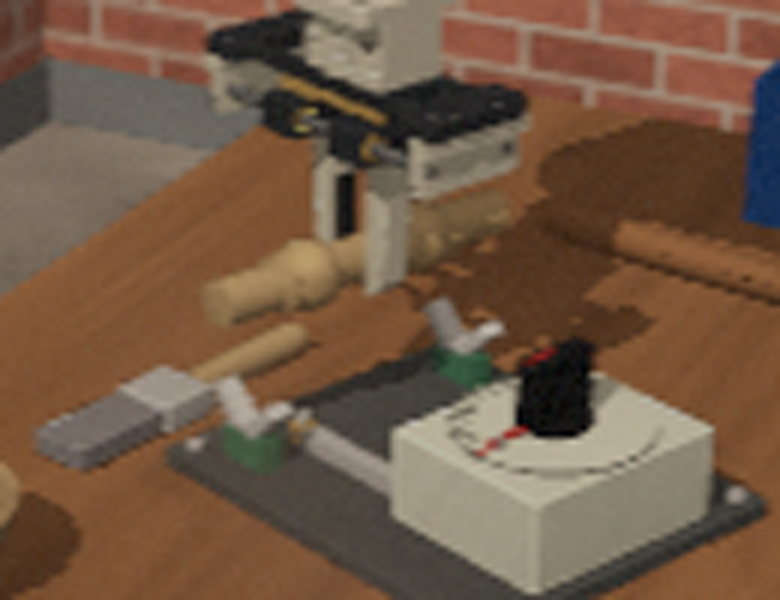

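Call:
carry_out(motion=[0, 0.008, 0, 0, 0, 0, -1, 0, 0.01, 0, 0, 0, 0, -1, 0, 0.01, 0, 0, 0, 0, -1, 0, 0.006, 0, 0, 0, 0, -1, 0, 0, 0, 0, 0, 0, -1])

```text
t: 15.5
tool_pos: [0.6565, -0.1959, 0.0774]
orientation: [-1.0, 1.492, -1.487]
force: [-0.4, 0.5, -1.8]
opening: 0.0254
```

```bash
python3 - <<'E'
from h import *
go([.6568,-.1961,.055],G[2])
im=imaging.read_camera("side"); crop("s",im,(325,210),130,100,6,"pics/s11.png")
E
```

```text
t 15.5 pos [ 0.6565 -0.1959  0.0774] jaw -22.3 q1,q6 [-0.365  0.023] F [-0.4  0.5 -1.8] T [-0.08 -0.02  0.04] op 0.0254
 turn(tool) [ 0.15  0.14 -0.08]
 turn(tool) [-1.2000e-01 -1.7986e+02 -2.4000e-01]
 shift now-frame [0.0001 0.0223 0.0004] final-frame [0.0001 0.0224 0.0004]
```

View pics/s11.png

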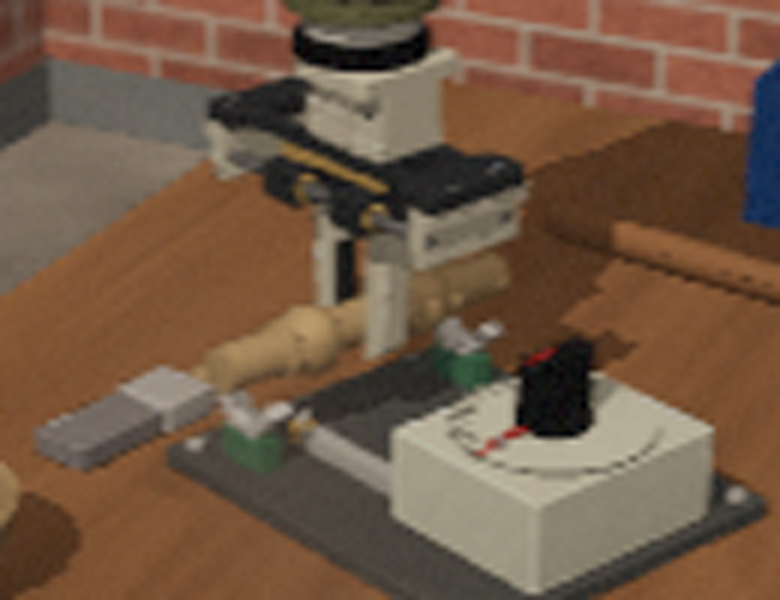

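Call:
carry_out(motion=[0, 0.004, 0, 0, 0, 0, -1, 0, 0.004, 0, 0, 0, 0, -1, 0, 0.004, 0, 0, 0, 0, -1, 0, 0.003, 0, 0, 0, 0, -1, 0, 0, 0, 0, 0, 0, -1])

```text
t: 16.05
tool_pos: [0.6579, -0.1964, 0.0635]
orientation: [-0.998, 1.489, -1.489]
force: [0.4, 0.9, -1.4]
opening: 0.0255
```

```bash
python3 - <<'E'
from h import *
go([.6568,-.1961,.055],G[2])
im=imaging.read_camera("side")
s,_=st(); p=s["tool_pos"]; v=cv2.resize(im[160:260,260:390],None,fx=6,fy=6,interpolation=cv2.INTER_CUBIC)
for y in(-.1,-.043,.043,.1):
  u=(proj("side",Wp((p[0],p[1],jawyaw(_)),[0,y,p[2]-.003]))[0]-[260,160]+.5)*6-.5; cv2.circle(v,tuple(int(a) for a in u),3,(0,255,0),-1)
for y in(-.078,.078):
 for x,z in((-.021,.055),(.021,.055),(0,.0337)):
  u=(proj("side",Wp(G,[.085+x,y,z]))[0]-[260,160]+.5)*6-.5; cv2.circle(v,tuple(int(a) for a in u),3,(255,0,255),-1)
cv2.imwrite("pics/s12.png",v)
E
```

```text
t 16.05 pos [ 0.6579 -0.1964  0.0635] jaw -22.3 q1,q6 [-0.365  0.023] F [ 0.4  0.9 -1.4] T [-0.04 -0.08  0.05] op 0.0255
 turn(tool) [-0.05  0.14 -0.08]
 turn(tool) [-1.3000e-01 -1.7986e+02  8.0000e-02]
 shift now-frame [ 0.0002  0.0085 -0.0011] final-frame [ 0.0002  0.0085 -0.0011]
```

View pics/s12.png

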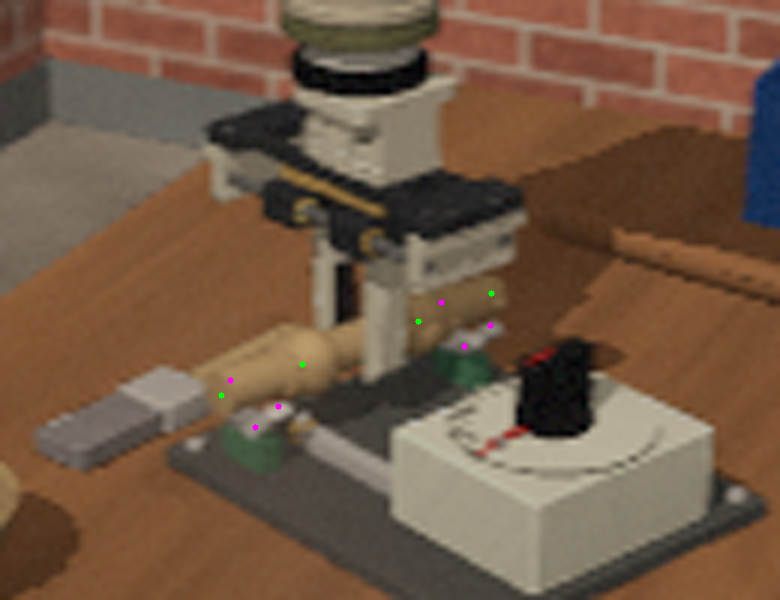

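Call:
carry_out(motion=[0, 0.002, -0.001, 0, 0, 0, -1, 0, 0.002, 0, 0, 0, 0, -1, 0, 0.002, 0, 0, 0, 0, -1, 0, 0.001, 0, 0, 0, 0, -1, 0, 0, 0, 0, 0, 0, -1])

```text
t: 16.6
tool_pos: [0.6573, -0.1961, 0.0567]
orientation: [-0.997, 1.488, -1.49]
force: [0.8, 0.7, -0.7]
opening: 0.0254
```

```bash
python3 - <<'E'
from h import *
go([.6568,-.1961,.055],G[2])
E
```

```text
t 16.6 pos [ 0.6573 -0.1961  0.0567] jaw -22.3 q1,q6 [-0.365  0.023] F [ 0.8  0.7 -0.7] T [-0.07 -0.07 -0.02] op 0.0254
 turn(tool) [-0.11  0.14 -0.08]
 turn(tool) [-1.3000e-01 -1.7986e+02  1.7000e-01]
 shift now-frame [ 0.0002  0.0017 -0.0005] final-frame [ 0.0002  0.0017 -0.0005]
```

Call:
carry_out(motion=[0, 0.001, 0, 0, 0, 0, -1, 0, 0.001, 0, 0, 0, 0, -1, 0, 0, 0, 0, 0, 0, -1, 0, 0, 0, 0, 0, 0, -1, 0, 0, 0, 0, 0, 0, -1])

```text
t: 17.1
tool_pos: [0.6581, -0.1964, 0.0554]
orientation: [-0.996, 1.486, -1.491]
force: [0.8, -0.1, -1.3]
opening: 0.0252
```

```bash
python3 - <<'E'
from h import *
go([.6568,-.1961,.055],G[2])
im=imaging.read_camera("side"); crop("s",im,(325,210),130,100,6,"pics/s13.png")
E
```

```text
t 17.1 pos [ 0.6581 -0.1964  0.0554] jaw -22.3 q1,q6 [-0.365  0.023] F [ 0.8 -0.1 -1.3] T [-0.08 -0.14  0.04] op 0.0252
 turn(tool) [-0.21  0.14 -0.08]
 turn(tool) [-1.3000e-01 -1.7986e+02  3.3000e-01]
 shift now-frame [ 0.0002  0.0004 -0.0013] final-frame [ 0.0002  0.0004 -0.0013]
```

View pics/s13.png

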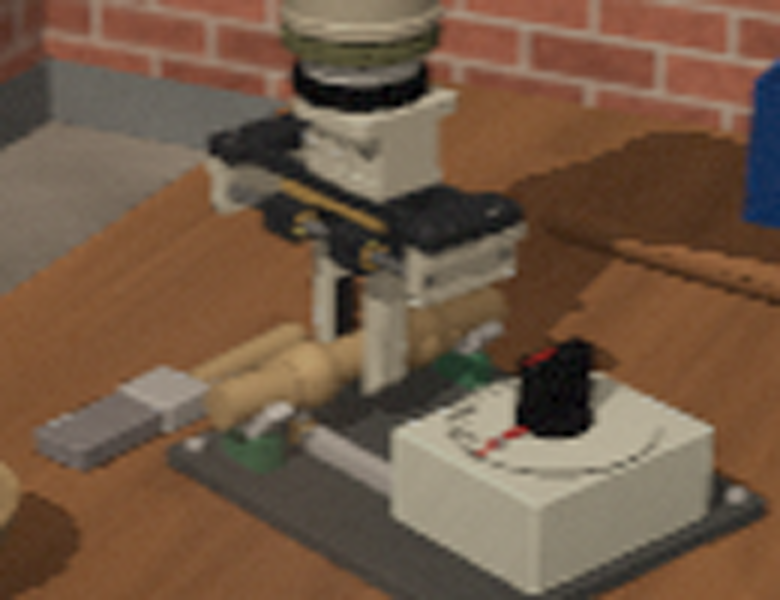

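Call:
carry_out(motion=[0, 0.001, -0.0005, 0, 0, 0, -1, 0, 0.001, 0, 0, 0, 0, -1, 0, 0.001, 0, 0, 0, 0, -1, 0, 0, 0, 0, 0, 0, -1, 0, 0, 0, 0, 0, 0, -1])

```text
t: 17.65
tool_pos: [0.6585, -0.1966, 0.0551]
orientation: [-0.995, 1.484, -1.492]
force: [-0.4, -0.3, 0.1]
opening: 0.0253
```

```bash
python3 - <<'E'
from h import *
go([.6568,-.1961,.055],G[2])
E
```

```text
t 17.65 pos [ 0.6585 -0.1966  0.0551] jaw -22.2 q1,q6 [-0.365  0.022] F [-0.4 -0.3  0.1] T [-0.1  -0.15  0.02] op 0.0253
 turn(tool) [-0.34  0.17 -0.07]
 turn(tool) [-1.2000e-01 -1.7983e+02  5.3000e-01]
 shift now-frame [ 0.0002  0.0001 -0.0017] final-frame [ 0.0002  0.0001 -0.0017]
```

Call:
carry_out(motion=[0, 0.001, -0.001, 0, 0, 0, -1, 0, 0.002, 0, 0, 0, 0, -1, 0, 0.002, 0, 0, 0, 0, -1, 0, 0.002, 0, 0, 0, 0, -1, 0, 0.002, 0, 0, 0, 0, -1])

```text
t: 18.15
tool_pos: [0.6585, -0.1966, 0.0548]
orientation: [-0.995, 1.482, -1.493]
force: [-7.9, 2.9, 16.0]
opening: 0.0259
```

```bash
python3 - <<'E'
from h import *
go([.6568,-.1961,.055],G[2])
im=imaging.read_camera("side"); crop("s",im,(325,210),130,100,6,"pics/s14.png")
E
```

```text
t 18.15 pos [ 0.6585 -0.1966  0.0548] jaw -22.2 q1,q6 [-0.365  0.022] F [-7.9  2.9 16. ] T [0.47 1.38 0.04] op 0.0259
 turn(tool) [-0.47  0.19 -0.05]
 turn(tool) [-7.0000e-02 -1.7981e+02  7.4000e-01]
 shift now-frame [ 0.0002 -0.0002 -0.0018] final-frame [ 0.0002 -0.0002 -0.0018]
```

View pics/s14.png

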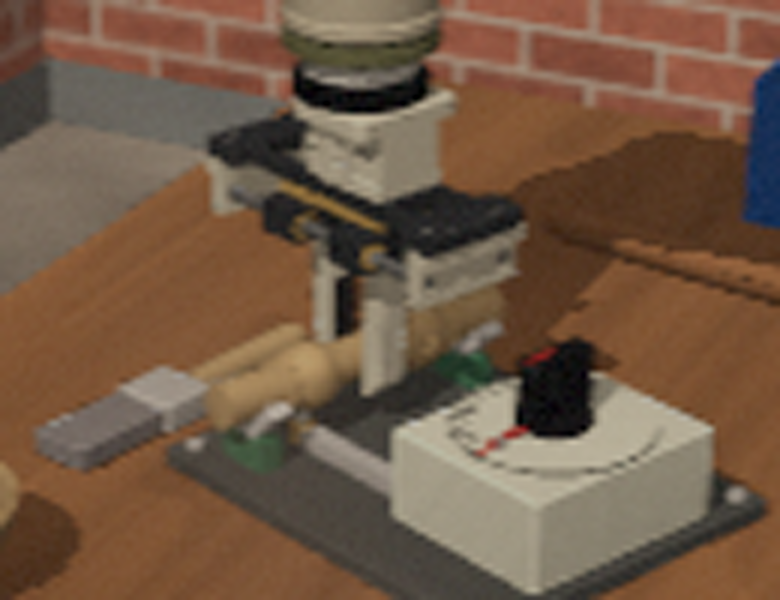

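Contact: 16 N up, and the axis works out to about 51.9 mm, which is seat height. The sideways force means I'm slightly beyond centre, so I'll relax it before opening.

Call:
carry_out(motion=[0, 0, -0.001, 0, 0, 0, -1, 0, 0, -0.001, 0, 0, 0, -1, 0, 0, 0, 0, 0, 0, -1, 0, 0, 0, 0, 0, 0, -1, 0, 0, 0, 0, 0, 0, -1])

```text
t: 18.7
tool_pos: [0.6577, -0.1963, 0.0556]
orientation: [-0.992, 1.479, -1.495]
force: [0.7, -0.1, 2.5]
opening: 0.0254
```

```bash
python3 - <<'E'
from h import *
go([.6568,-.1961,.055],G[2])
E
```

```text
t 18.7 pos [ 0.6577 -0.1963  0.0556] jaw -22.2 q1,q6 [-0.365  0.023] F [ 0.7 -0.1  2.5] T [-0.07 -0.11  0.07] op 0.0254
 turn(tool) [-0.66  0.18 -0.05]
 turn(tool) [-8.0000e-02 -1.7982e+02  1.0300e+00]
 shift now-frame [ 0.0002  0.0006 -0.001 ] final-frame [ 0.0002  0.0006 -0.001 ]
```

Call:
carry_out(motion=[0, 0.001, 0, 0, 0, 0, -1, 0, 0.001, 0, 0, 0, 0, -1, 0, 0.001, 0, 0, 0, 0, -1, 0, 0.001, 0, 0, 0, 0, -1, 0, 0, 0, 0, 0, 0, -1])

```text
t: 19.2
tool_pos: [0.6584, -0.1966, 0.055]
orientation: [-0.992, 1.478, -1.496]
force: [1.5, -0.5, -1.1]
opening: 0.0254
```

```bash
python3 - <<'E'
from h import *
go([.6568,-.1961,.055],G[2])
E
```

```text
t 19.2 pos [ 0.6584 -0.1966  0.055 ] jaw -22.2 q1,q6 [-0.365  0.022] F [ 1.5 -0.5 -1.1] T [-0.19 -0.4   0.07] op 0.0254
 turn(tool) [-0.72  0.2  -0.04]
 turn(tool) [-6.0000e-02 -1.7979e+02  1.1200e+00]
 shift now-frame [ 0.0002 -0.     -0.0017] final-frame [ 0.0002 -0.     -0.0017]
```

Within about 0.3 mm of seat height with near-zero force, so I'm letting go.

Call:
carry_out(motion=[0, 0, 0, 0, 0, 0, 0.1, 0, 0, 0, 0, 0, 0, 0.1, 0, 0, 0, 0, 0, 0, 0.1, 0, 0, 0, 0, 0, 0, 0.1, 0, 0, 0, 0, 0, 0, 0.1])

```text
t: 19.7
tool_pos: [0.6563, -0.1957, 0.0521]
orientation: [-0.995, 1.482, -1.493]
force: [-1.0, 0.1, 0.2]
opening: 0.051
```

```bash
python3 - <<'E'
from h import *
go([.6568,-.1961,.055],G[2])
im=imaging.read_camera("side"); crop("s",im,(325,210),130,100,6,"pics/s15.png")
E
```

```text
t 19.7 pos [ 0.6563 -0.1957  0.0521] jaw -22.2 q1,q6 [-0.365  0.023] F [-1.   0.1  0.2] T [-0.1  -0.09  0.05] op 0.051
 turn(tool) [-0.42  0.19 -0.04]
 turn(tool) [-6.000e-02 -1.798e+02  6.600e-01]
 shift now-frame [ 0.0002 -0.0029  0.0006] final-frame [ 0.0002 -0.0029  0.0006]
```

View pics/s15.png

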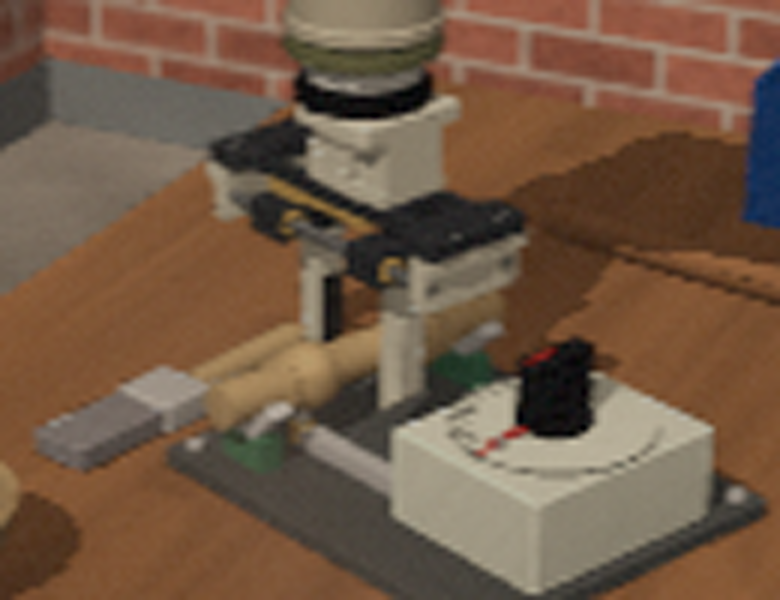

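Call:
carry_out(motion=[0, 0, 0, 0, 0, 0, 0.5, 0, -0.01, 0, 0, 0, 0, 0.5, 0, -0.015, 0, 0, 0, 0, 0.5, 0, -0.02, 0, 0, 0, 0, 0.5, 0, -0.03, 0, 0, 0, 0, 0.5])

```text
t: 20.25
tool_pos: [0.6527, -0.1944, 0.1263]
orientation: [-1.001, 1.49, -1.488]
force: [1.6, -0.5, 0.3]
opening: 0.0697
```

Call:
carry_out(motion=[0, -0.04, 0, 0, 0, 0, 0.5, 0, -0.045, 0, 0, 0, 0, 0.5, 0.02, -0.04, -0.02, 0, 0, 0, 0.5, 0.02, -0.03, -0.03, 0, 0, 0, 0.5, 0.02, 0, -0.03, 0, 0, 0, 0.5])

```text
t: 20.75
tool_pos: [0.5582, -0.2196, 0.2999]
orientation: [-0.994, 1.474, -1.494]
force: [0.5, -1.0, 0.7]
opening: 0.0699
```

```bash
python3 - <<'E'
from h import *
go([.35,-.5,.3],G[2])
E
```

```text
t 20.75 pos [ 0.5582 -0.2196  0.2999] jaw -22.0 q1,q6 [-0.461 -0.077] F [ 0.5 -1.   0.7] T [-0.09 -0.02 -0.  ] op 0.0699
 turn(tool) [-0.78  0.41 -0.  ]
 turn(tool) [-1.0000e-02 -1.7959e+02  1.2300e+00]
 shift now-frame [ 0.338  -0.0013 -0.088 ] final-frame [ 3.386e-01 -1.000e-04 -8.560e-02]
```

Call:
carry_out(motion=[0.04, 0, -0.012, 0, 0, 0, 0.5, 0.045, 0, -0.012, 0, 0, 0, 0.5, 0.045, 0, -0.012, 0, 0, 0, 0.5, 0.045, 0, -0.012, 0, 0, 0, 0.5, 0.045, 0, -0.012, 0, 0, 0, 0.5])

```text
t: 21.25
tool_pos: [0.4165, -0.4034, 0.3137]
orientation: [-0.992, 1.452, -1.503]
force: [0.7, -0.1, -0.1]
opening: 0.0702
```

Call:
carry_out(motion=[0.03, 0, -0.012, 0, 0, 0, 0.5, 0.02, 0, -0.01, 0, 0, 0, 0.5, 0, 0, 0, 0, 0, 0, 0.5, 0, 0, 0, 0, 0, 0, 0.5, 0, 0, 0, 0, 0, 0, 0.5])

```text
t: 21.75
tool_pos: [0.3718, -0.4477, 0.3215]
orientation: [-0.988, 1.449, -1.518]
force: [0.4, 0.3, -0.4]
opening: 0.0695
```

```bash
cat > chk.py <<'E'
from h import *
from fit import hulls
from scipy.optimize import minimize
im=imaging.read_camera("side"); crop("s",im,(330,225),130,100,6,"pics/s16.png")
im=imaging.read_camera("top"); cv2.imwrite("pics/t16f.png",im); crop("s",im,(375,225),130,100,6,"pics/t16.png")
mm={}
for n in("top","side"):
    r=models.outline_of(n,"pale_spindle"); print(n,[(round(k["confidence"],2),np.round(k["pixel"])) for k in r[:2]])
    if r: mm[n]=cv2.resize(r[0]["pixels"].astype(np.uint8),None,fx=4,fy=4,interpolation=cv2.INTER_NEAREST)
for ns in(["top"],["side"]):
    if ns[0] not in mm: continue
    c=lambda p:-sum((h&b).sum()/(h|b).sum() for h,b in((hulls(p,n),mm[n]) for n in ns))
    p0=np.array([.6568,-.1961,G[2]])
    f=minimize(c,p0,method="Nelder-Mead",options=dict(initial_simplex=p0+np.array([[0,0,0],[.01,0,0],[0,.01,0],[0,0,.1]]),xatol=1e-4,fatol=1e-4))
    d=f.x-p0; L=[np.cos(G[2])*d[0]+np.sin(G[2])*d[1],-np.sin(G[2])*d[0]+np.cos(G[2])*d[1]]
    print(ns,f.x,f.fun,"local off mm",np.round(np.array(L)*1e3,1),"yaw",np.degrees(d[2]), "iou nominal",c(p0))
E
sed -i 's/^ims=/#ims=/' fit.py; python3 chk.py
```

```text
t [ 0.57752906 -0.16436648 -0.3874668 ] -22.200212485569757 [[0.1, -0.0], [0.4, -0.3], [0.9, -0.3], [0.1, 0.2], [-0.9, 0.1], [-0.9, 0.6], [0.2, -0.3]]
s [ 0.57798195 -0.1602095  -0.39882319] -22.850885595354896 [[-0.4, -1.1], [0.3, 0.9], [0.6, 0.1], [-0.2, -0.4], [0.5, 0.1], [-0.8, 0.1]]
ts [ 0.57825937 -0.16369299 -0.39139408] -22.425228807955467 [[-0.1, -0.4], [0.1, -0.5], [0.4, -0.6], [-0.2, -0.2], [-1.2, -0.4], [-1.3, 0.4], [0.0, -0.4], [0.1, -1.5], [1.0, 0.3], [1.0, -0.6], [0.6, -1.0], [0.8, -0.6], [-0.4, -0.2]]
top []
side [(0.67, array([320., 217.]))]
['side'] [ 0.65803529 -0.20144784 -0.3555938 ] -0.8571428571428571 local off mm [ 3.2 -4.5] yaw 2.0286256669854454 iou nominal -0.7979949874686717
```

View pics/s16.png

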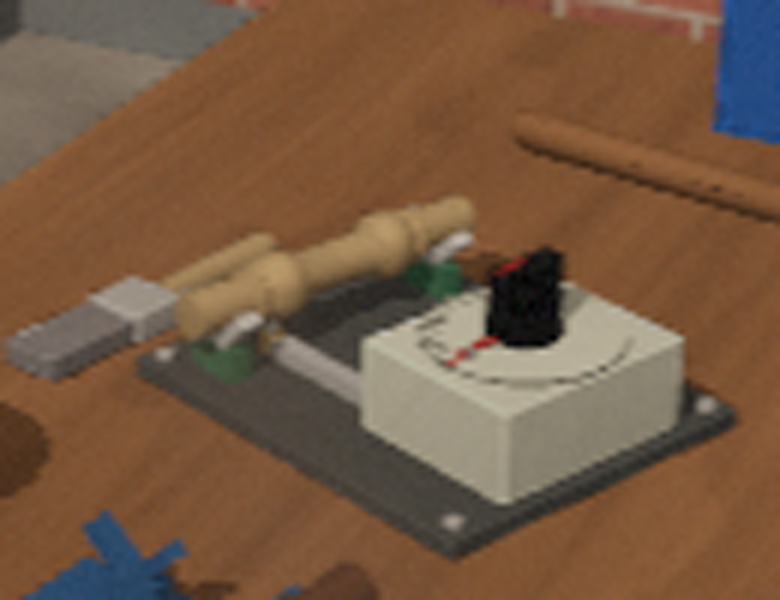

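View pics/t16.png

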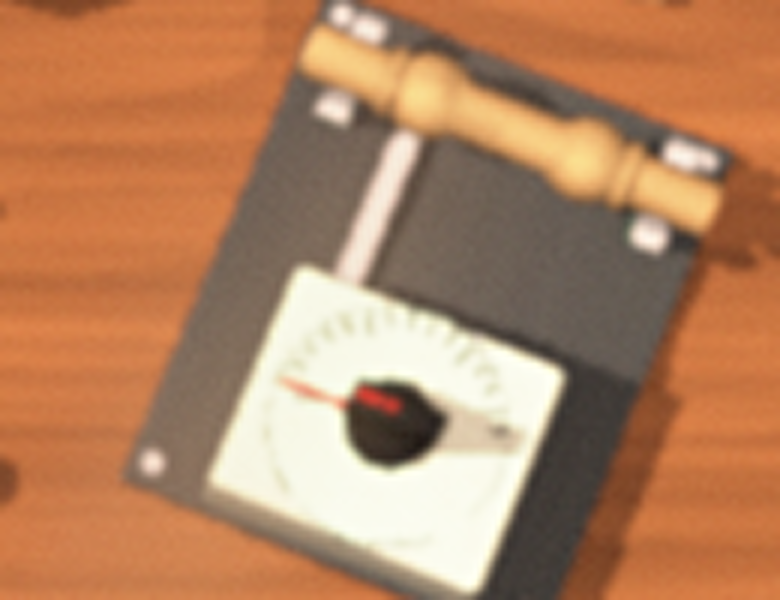

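```bash
python3 - <<'E'
from h import *
from scipy.optimize import minimize
import contextlib,io
with contextlib.redirect_stdout(io.StringIO()): from fit import hulls
im=cv2.imread("pics/t16f.png")
# colour mask of spindle on dark plate, top
hsv=cv2.cvtColor(im,cv2.COLOR_BGR2HSV)
f=lambda x,y:((x+.5)/6-.5+310,(y+.5)/6-.5+175)
a=onz("top",f(313,48),.052);b=onz("top",f(711,206),.052)
m=(a+b)/2; d=m-Wp(G,[.085,0,.052])[0]; print("mid",m,"len",np.linalg.norm(a-b),"yaw",np.degrees(np.arctan2(*(a-b)[[1,0]]))-90,"vs",np.degrees(G[2]),
 "local mm",1e3*np.array([np.cos(G[2])*d[0]+np.sin(G[2])*d[1],-np.sin(G[2])*d[0]+np.cos(G[2])*d[1]]))
v=cv2.imread("pics/s16.png")
t=cv2.resize(im[175:275,310:440],None,fx=6,fy=6,interpolation=cv2.INTER_CUBIC)
for n,w,o in(("side",v,(265,175)),("top",t,(310,175))):
    h=hulls((G[0]+.085*np.cos(G[2]),G[1]+.085*np.sin(G[2]),G[2]),n)
    cs,_=cv2.findContours(h,cv2.RETR_EXTERNAL,cv2.CHAIN_APPROX_NONE)
    c=(((cs[0][:,0]+.5)/4-np.array(o))*6-.5).astype(int)
    cv2.polylines(w,[c],True,(0,255,0),1)
cv2.imwrite("pics/cmp.png",cv2.resize(np.vstack([v[130:400],t[:270]]),None,fx=1,fy=1))
E
```

```text
mid [ 0.6589179  -0.19762063  0.052     ] len 0.19727702603779468 yaw -22.110450287534817 vs -22.40264978961519 local mm [ 2.55359374 -0.59793223]
```

View pics/cmp.png

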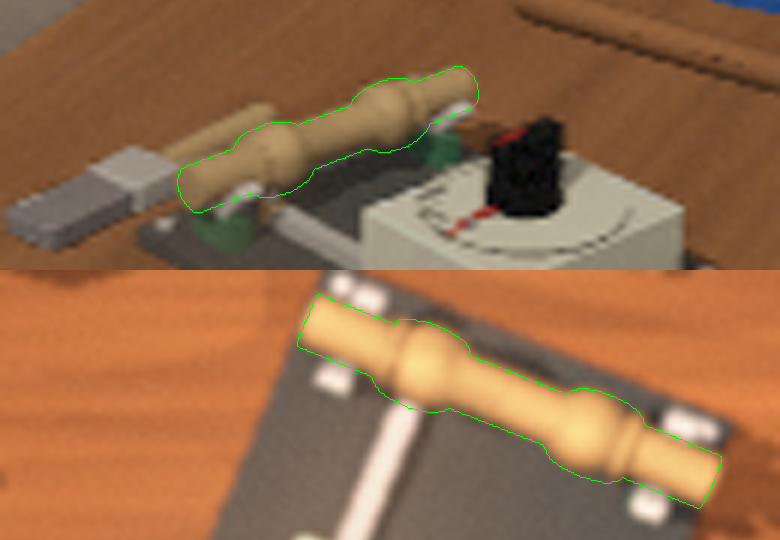

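View pics/t16f.png

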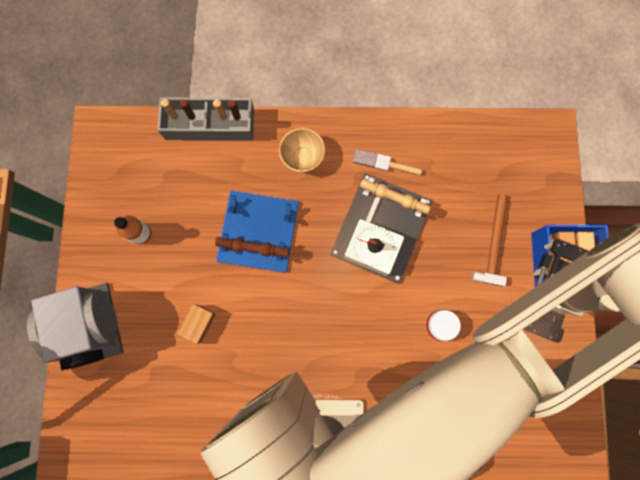

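The seated outline predicted from the calibration matches both views. The pointer is on the mark, the dark spindle is still in the rack and the bystanders haven't moved. Handing in.

```bash
python3 -c "
from plant import robot
print(robot.read_state()['force'],robot.close_job())"
```

```text
the job is handed in; nothing more can be done
[-0.53513711  0.09033486 -1.33164371] None
```

The job is handed in at about 22 s of the 72 s limit: the peak pointer is back at zero and the pale spindle is lying in the gauge's two vees, released.

- **Pointer:** I turned the knob anticlockwise about 87° until it met the stop, where the wrist moment rose to about 0.33 N·m. After release, both cameras showed the red pointer on the zero mark, and the last pictures still showed it there.
- **Spindle:** I lowered it until it touched the vees. The contact force peaked at about 16 N. I then eased it off and opened the jaws with the axis at about 52 mm, which is seat height. The final outline expected for a seated spindle matched both cameras, with the yaw within about 0.3°. It measured 0.6 mm off along the axis and 2.6 mm across, the latter from hand-picked pixels.
- **Everything else:** In the last top view the dark spindle was in the rack and the bystanders looked unmoved. The arm stood clear of everything.

Two checks disagreed:
- **Network outlines:** the network did not find the seated spindle in the top view. Its side-view outline fitted less well, suggesting about 3 to 5 mm and 2° off. I trusted the direct overlay on the pictures instead.
- **Arm drift:** the arm drifted up to about 13 mm during early moves. I corrected this before each contact.

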